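# Set the indexed length stop and butt a rail blank against it

### The job

Set the jig's length stop to its third notch: push (do not pinch) the thumb lever all the way back, away from the blank, and press it firmly against its home stop with 10 to 20 N, then click it forward three notches, one at a time, letting it sit still for half a second in each. Then slide the short wooden blank square against the fence and along it until you feel its end butt against the stop, so gently (well under 10 N) that the lever does not click back, and let go. Never load the lever with more than 20 N and leave everything else on the bench alone.

Things in the scene. Friction and masses are not known exactly. Their poses are not given: they have to be found in the camera images.
- jig: grey board 200 x 440 x 15 mm fixed to the bench; origin: centre of its underside; x across it, away from the robot, y along it to the left, z up. The bed (top of the board) is at z 15 mm. On it stand: a square grey index head (120 x 120 mm, top at z 50 mm) centred at x 30, y 145 mm; the lever on that head; a fence; and a sliding end stop
- lever_pivot (a point): point on the lever's vertical pivot axis at the height of the middle of the thumb tab (x 30, y 145, z 85 mm in the jig's frame); axes as the jig's. At lever value v the lever points from here along (-cos(v-0.524), -sin(v-0.524)) in the jig's x, y
- lever_tab (a point): centre of the lever's upright black thumb tab, 80 mm from the pivot axis: 20 mm along the lever, 9 mm thick in the direction of swing, from the steel bar (top at z 67 mm in the jig's frame) up to z 102 mm. About 5 to 7 N here takes the lever out of a notch; half-way to the next the force falls to nothing and it snaps on by itself, leaving the finger; against home the force goes on rising, about 5 N per mm
- index_lever (a joint): turn of the lever about the upward axis, rad; 0 in the home notch, grows (forward) as the tab swings towards the jig's -y, the blank's side. Seven notches, 10 degrees (0.1745 rad, 14 mm at the tab) apart: home 0, the third 0.524, the last 1.047. It starts in the fourth, fifth or sixth notch. A stiff stop lies at -0.01
- stop_face (a point): centre of the end stop's face, looking along the jig's -y; the stop is a steel block 44 mm wide, 32 mm high, 2 mm above the bed; axes as the jig's. The lever drives it by a rack, 8 mm towards -y per notch: at home the face is at y 70, at the third notch at y 46 mm (x -16 mm). A push of more than about 10 N on the face makes the lever click back
- end_stop: the end stop itself: origin at the foot of its face, axes as the jig's
- fence_face (a point): middle of the fence's face, which looks along the jig's -x (towards the blank) at x 4 mm; the fence is a bar 12 mm thick that runs along y and rises only 10 mm above the bed; axes as the jig's
- blank: the short blank itself: plain pale wood, 40 (x) x 120 (y) x 40 (z) mm, about 0.125 kg; origin at the centre of its underside. It starts on the bed clear of fence and stop, up to 0.15 rad out of square; its +y end faces the stop, its +x side the fence
- blank_center (a point): centre of the short blank, half-way up; its y axis runs along the blank's length, its x across
- blank_end (a point): middle of the blank's end that must butt against the stop (60 mm from its centre along its y)
- blank_edge (a point): middle of the blank's long side that must lie on the fence (20 mm from its centre along its x)
- drill_bush: steel drill bush ring 26 mm across, 22 mm high, on the board behind the fence; leave alone; origin at the centre of its underside
- offcut: plywood offcut 45 x 70 x 19 mm, on the board behind the fence; leave alone; origin at the centre of its underside
- glue_bottle: glue bottle 64 mm across, 190 mm tall, on the table to the right; leave alone; origin at the centre of its underside
- screw_box: open green box of screws 90 x 120 x 60 mm, on the table to the left; leave alone; origin at the centre of its underside
- mallet: hammer 280 mm long, lying on the table to the right; leave alone
- tape_roll: roll of tape 100 mm across, 24 mm high, on the table to the left; leave alone; origin at the centre of its underside

How it is judged:
By the outcome, as a careful person would: the job done as asked, in the order asked, and still so for the second after the job is handed in, with the robot touching nothing.
It also fails if it takes over 72 s, if anything falls off the work surface, if the arm or the gripper's body presses on something with over 40 N, if the wrist force passes 120 N, or if a joint passes its speed limit or range.

### The arm

A 6-joint arm with a two-finger parallel gripper is mounted at the origin on the work surface. World frame = base frame: x ahead of the robot, y to its left, z up, the work surface at z = 0. Lengths are in m, angles in rad, forces in N, time in s.
With the tool pointing down it reaches from about 0.375 to 0.9 m from the base axis. Payload 3.1 kg.
Tool frame: the origin (TCP) lies on the centre line of the jaws, within the pads' length; the fingertips stand 25 mm ahead of it and the grasp point (between the pads) lies 6 mm ahead of it; x points along the fingers, y is the direction in which the jaws open and shut, and the axes are right-handed (so a half turn about x gives the same grasp; the last joint's range is limited). The gripper opens to 87 mm and grips with 3 to 60 N. Pads are 19 mm wide; open, the fingers measure 117 mm over their backs; the gripper's body (75 mm by 190 mm) begins 51 mm behind the grasp point.
Start: joints at [-1.403, 0.527, 1.433, -0, 1.181, -0.178], TCP at [0.212, -0.588, 0.248] pointing down, gripper open.
Joint ranges: [-3.08, 3.08], [-0.75, 2.2], [0.22, 2.44], [-1.43, 4.57], [0, 2.65], [-2.85, 2.85]. Speed limits (rad/s): [2.79, 2.79, 3.14, 3.14, 3.14, 3.14].

### API

Orientations are given as a unit quaternion [x, y, z, w].
In Python, from rig import robot gives the robot as it stands. The module is installed in compiled form; this text tells all that it offers.
- The arm moves only by the tool move_arm, never from a script. Its argument "commands" is a list of rows, each a list of 5 numbers: the gripper's target within -1 to 1 (shut at 1, half-way at 0, fully open at -1), then the shift along the tool's x, y, z in mm, then the turn about the tool's x in degrees. A call has 1 to 8 rows; each row is the pose to reach, as a shift and turn from the pose commanded when the call began, along the tool's axes at that moment; what a row does not reach only later rows make up. A row lasts 1/12 s, in which the tool goes at most 41.7 mm and 7.16 degrees, less where a joint would pass 70% of its speed; a pose out of reach is approached as far as the arm can. A call with a gripper value outside its range is refused whole. The fingers move at their own pace and stop on an object; "newtons" is the grip in N (left out, the last holds). Time passes only in rows, so rows that repeat a pose let the fingers close. It gives the time, the measured TCP pose, the force and the opening at its end, in the units of the state.
- robot.get_obs(): the state, without advancing time (a new reading comes with each control period).
- robot.camera(name): name is "side" or "top" or "wrist"; returns a dict with "image" (400x640x3 uint8, red, green, blue), "fx", "fy", "cx", "cy" (pixels), "xyz" and "rotation" of the camera in the world; the wrist camera has in their place "tool_from_camera" (4x4, takes a point from camera to tool coordinates, whose origin is the TCP and whose axes are the tool frame's). Camera axes: x right, y down, z forward; pixel columns grow to the right and rows downward; lengths in m; the calibration is good to about 2 mm. A picture is of the moment at which its call begins: read the wrist's pose just before it. There is no depth.
- robot.hand_in(): hands the job in, once; it reports no verdict.
Trained networks look in a picture, given as the dict that the camera call returned (one of the last four; its "shot" number tells which), for a name from the list of things; names that differ only in an ending like _2 or _b are one class to them, and where a whole thing is asked for, a point or a joint stands for the part that bears it (a point fixed in the world has none). Each returns a list of dicts, best first, with "p" (0 to 1); they miss things now and then, are a little off and sometimes report something else, mostly with a low value. They report only what shows in the picture. A call takes as long as a camera call.
- robot.regions_of(picture, name): "pixels" (400x640 bool, what is visible of it) and "bbox" ([left, top, right, bottom] in pixels, round what is visible of it).
The state is a dict: "time": time; "q": joint angles; "joint_velocities": joint speeds; "joint_torque": joint torques, N m; "position": TCP position; "tool_rot": TCP orientation; "ft_force": force on the tool from outside, world axes, zero at the start; "moment": the same for the moment, N m; "grip_width": finger opening in m.
Only numpy, scipy, OpenCV 4.12 (cv2) and the standard library are available. Lean on these libraries where they do the work, as an engineer would, in place of code of your own. Each camera call takes 0.05 s, during which the arm holds its last target.

## Working session

There is one attempt and no reset: what is moved stays moved. The work goes in short steps, Python scripts to look and compute and a tool call to move; the robot and the scene stay as the last step left them, time stands still between calls to the robot, and variables do not carry over. Pictures are saved under pics/ and viewed, and the job is handed in when it is done.

Besides the shell and the picture viewer there is one more tool, called after ">>>" by a JSON object that holds its "fn" and its "kwargs", one argument or row to a line. move_arm: Moves the arm, as the interface text tells. Its arguments: {"type":"object","properties":{"commands":{"type":"array","items":{"type":"array","items":{"type":"number"}}},"newtons":{"type":"number"}},"required":["commands"]}

```bash
mkdir -p pics; ls
python3 - <<'E'
from rig import robot
import cv2
o=robot.get_obs()
for k,v in o.items(): print(k,v)
for n in ["side","top","wrist"]:
    c=robot.camera(n); cv2.imwrite(f"pics/{n}0.png",c["image"][:,:,::-1])
    print(n,{k:(v if k!="image" else 0) for k,v in c.items()})
print(robot.get_obs()["time"])
E
```

```text
pics
time 0.0
q [-1.40347744e+00  5.28451274e-01  1.43387598e+00 -1.59038239e-05
  1.18141230e+00 -1.78468171e-01]
joint_velocities [-3.01479964e-04 -1.24388970e-03  8.60391276e-04 -3.35870927e-04
 -8.68678649e-04  2.90760908e-05]
joint_torque [ 7.86185465e-04 -4.40033519e+01 -1.76593226e+01  6.34428626e-02
  5.80936612e-02 -1.76323988e-04]
position [ 0.21176468 -0.58731773  0.24658911]
tool_rot [-0.69656286 -0.12240712  0.6965648  -0.120889  ]
ft_force [-0.01154601  0.34417846  0.21891863]
moment [-0.0076934  -0.02000354 -0.02541635]
grip_width 0.08707717377770892
side {'image': 0, 'fx': 400.66722236878155, 'fy': 400.66722236878155, 'cx': 312.45451357250414, 'cy': 197.8922452536134, 'xyz': array([0.44651246, 0.9536427 , 0.75909383]), 'rotation': array([-0.03596717,  0.88277355, -0.46790873,  0.02187769]), 'shot': 1}
top {'image': 0, 'fx': 482.9394640562951, 'fy': 482.9394640562951, 'cx': 325.1260766074186, 'cy': 204.06632055975436, 'xyz': array([ 0.18703314, -0.048503  ,  1.68163006]), 'rotation': array([-0.70282456,  0.70311142, -0.07599769,  0.07678758]), 'shot': 2}
wrist {'image': 0, 'fx': 300.64515342027596, 'fy': 300.64515342027596, 'cx': 320.8821321718277, 'cy': 195.51724532207035, 'tool_from_camera': array([[-6.77388590e-05, -2.42101576e-01,  9.70250907e-01,
        -1.37187345e-01],
       [ 9.99999997e-01, -4.57545029e-05,  5.83989369e-05,
        -2.09585559e-05],
       [ 3.02548733e-05,  9.70250908e-01,  2.42101578e-01,
        -6.55672526e-02],
       [ 0.00000000e+00,  0.00000000e+00,  0.00000000e+00,
         1.00000000e+00]]), 'shot': 3}
0.15
```

View pics/side0.png

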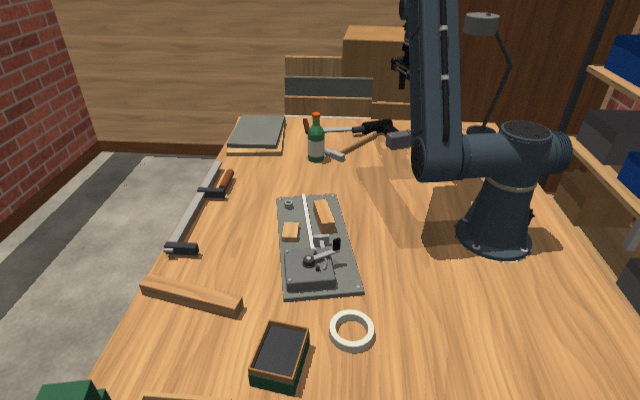

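View pics/top0.png

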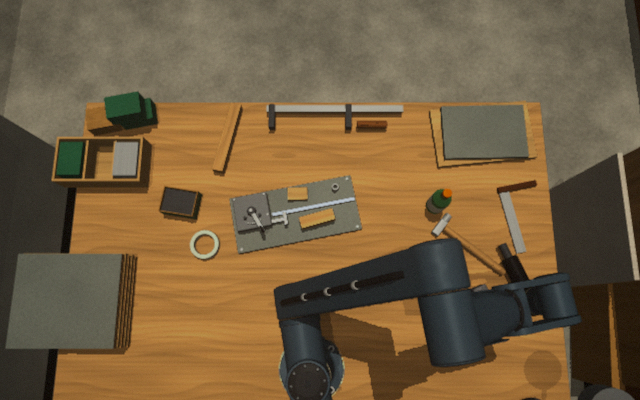

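View pics/wrist0.png

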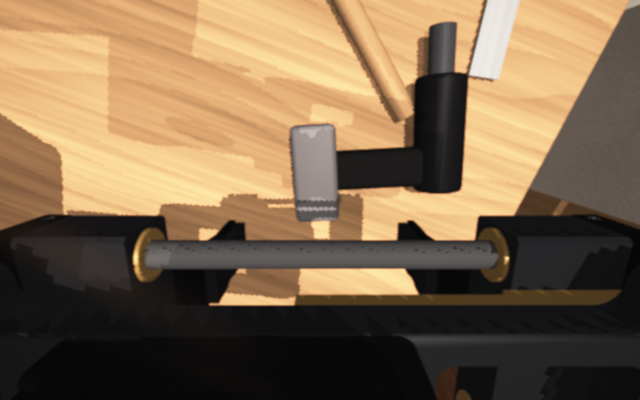

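```bash
cat > h.py <<'E'
import numpy as np, cv2
from scipy.spatial.transform import Rotation as R
from scipy.optimize import least_squares
from rig import robot
def cam(n):
    o=robot.get_obs(); c=robot.camera(n)
    if n=="wrist":
        T=np.eye(4);T[:3,:3]=R.from_quat(o["tool_rot"]).as_matrix();T[:3,3]=o["position"]
        M=T@c["tool_from_camera"]
        c["Rm"]=M[:3,:3];c["o"]=M[:3,3]
    else:
        c["Rm"]=R.from_quat(c["rotation"]).as_matrix();c["o"]=np.array(c["xyz"])
    return c
def proj(c,P):
    p=(np.atleast_2d(P)-c["o"])@c["Rm"]
    return np.c_[c["fx"]*p[:,0]/p[:,2]+c["cx"],c["fy"]*p[:,1]/p[:,2]+c["cy"]]
def ray(c,uv,z):
    uv=np.atleast_2d(uv)
    d=np.c_[(uv[:,0]-c["cx"])/c["fx"],(uv[:,1]-c["cy"])/c["fy"],np.ones(len(uv))]@c["Rm"].T
    return c["o"]+d*((z-c["o"][2])/d[:,2])[:,None]
def save(c,name,s=1,box=None):
    im=c["image"][:,:,::-1].copy()
    if box: im=im[box[1]:box[3],box[0]:box[2]]
    if s!=1: im=cv2.resize(im,None,fx=s,fy=s,interpolation=cv2.INTER_CUBIC)
    cv2.imwrite("pics/"+name,im)
E
python3 - <<'E'
from h import *
for n in ["top","side"]:
    c=cam(n)
    save(c,n+"1.png",4,(210,160,390,270) if n=="top" else (260,180,380,310))
    for name,z in [("jig",.0075),("blank",.055),("lever_tab",.1)]:
        for r in robot.regions_of(c,name)[:2]:
            m=r["pixels"]; 
            cnt=max(cv2.findContours(m.astype(np.uint8),0,1)[0],key=cv2.contourArea)
            q=cv2.boxPoints(cv2.minAreaRect(cnt))
            print(n,name,r["p"],r["bbox"],m.sum(),np.round(ray(c,q,z)[:,:2],3).tolist())
E
```

```text
top jig 0.85 [230.3, 175.2, 361.3, 253.5] 6338 [[0.576, 0.303], [0.664, -0.143], [0.461, -0.178], [0.377, 0.257]]
top jig 0.22 [297.2, 206.7, 336.8, 231.2] 498 [[0.507, 0.048], [0.545, -0.072], [0.495, -0.087], [0.458, 0.033]]
top blank 0.62 [301.0, 206.4, 335.5, 227.7] 443 [[0.497, 0.044], [0.532, -0.07], [0.488, -0.082], [0.454, 0.03]]
top lever_tab 0.48 [251.3, 205.2, 263.6, 233.5] 136 [[0.519, 0.217], [0.53, 0.196], [0.447, 0.153], [0.436, 0.173]]
top lever_tab 0.21 [301.4, 206.7, 336.4, 229.5] 450 [[0.491, 0.042], [0.522, -0.071], [0.478, -0.082], [0.447, 0.03]]
side jig 0.87 [277.0, 193.9, 362.6, 302.0] 6554 [[0.674, -0.149], [0.405, -0.215], [0.382, 0.262], [0.576, 0.301]]
side blank 0.71 [317.0, 199.0, 333.1, 232.9] 548 [[0.543, -0.059], [0.494, -0.094], [0.453, 0.075], [0.497, 0.103]]
side lever_tab 0.8 [303.8, 236.6, 341.3, 267.2] 297 [[0.537, 0.243], [0.45, 0.151], [0.434, 0.191], [0.518, 0.277]]
side lever_tab 0.22 [279.7, 194.9, 361.1, 303.0] 6506 [[0.646, -0.012], [0.41, -0.07], [0.39, 0.347], [0.56, 0.381]]
```

View pics/top1.png

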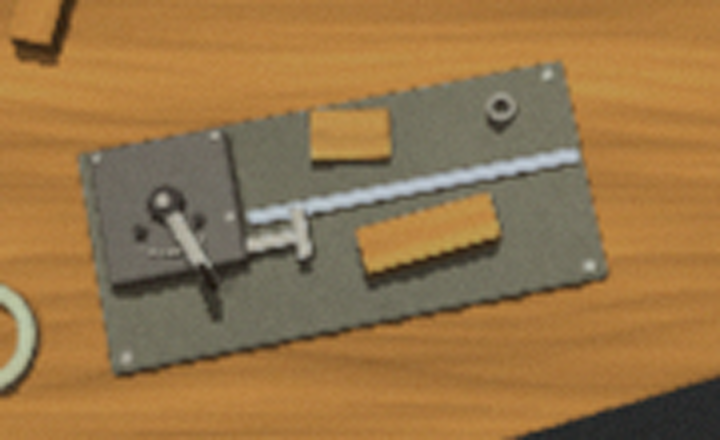

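View pics/side1.png

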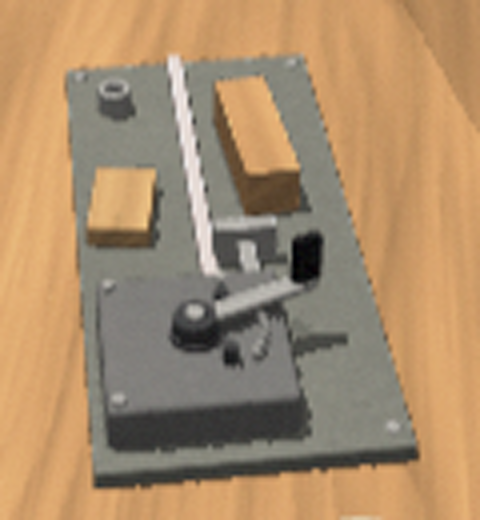

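```bash
cat >> h.py <<'E'
def jigT(p):
    T=np.eye(4);c,s=np.cos(p[2]),np.sin(p[2]);T[:2,:2]=[[c,-s],[s,c]];T[:2,3]=p[:2];return T
def J(p,X): return np.atleast_2d(X)@jigT(p)[:3,:3].T+jigT(p)[:3,3]
E
python3 - <<'E'
from h import *
ct=cam("top");cs=cam("side")
C=np.array([[.1,.22,.015],[.1,-.22,.015],[-.1,-.22,.015],[-.1,.22,.015]])
U=np.array([[230,198.75],[350,176.2],[361.75,228.75],[239.25,253.25]])
V=np.array([[283.75,298.5],[277,197.5],[335.5,194.5],[364.25,292.5]])-0
f=lambda p:np.r_[(proj(ct,J(p,C))-U).ravel(),(proj(cs,J(p,C))-V).ravel()]
for sel in (slice(0,8),slice(8,16),slice(0,16)):
    r=least_squares(lambda p:f(p)[sel],[.52,.06,.2]);print(r.x,np.round(r.fun,1))
o=robot.get_obs();M=R.from_quat(o["tool_rot"]).as_matrix();print(M.round(3))
E
```

```text
[0.51861077 0.05749842 0.19655942] [-0.7 -0.2  0.8 -1.1  0.9  0.5 -1.   0.6]
[0.5205579  0.064319   0.19408483] [-0.6  0.7 -0.4  0.1  0.7 -0.8  0.4 -0.5]
[0.51992815 0.06053863 0.19431459] [-1.5 -0.7  0.1 -1.3  0.   0.3 -2.   0.1 -0.1 -0.5 -0.1 -0.5  0.9 -1.4
  0.6 -1.6]
[[ 0.     0.339 -0.941]
 [-0.    -0.941 -0.339]
 [-1.     0.    -0.   ]]
```

```bash
cat >> h.py <<'E'
JP=np.array([0.52,0.0605,0.1945])
def to(jx,jy,z,yaw=0.,P=None):
    """row to reach TCP at jig x,y (m), world z, tool z axis along jig -y turned by yaw (ccw from above)"""
    P=JP if P is None else P
    o=robot.get_obs();M=R.from_quat(o["tool_rot"]).as_matrix()
    t=J(P,[jx,jy,0])[0];t[2]=z
    d=M.T@(t-o["position"])*1000
    cur=np.arctan2(M[1,2],M[0,2]); want=P[2]-np.pi/2+yaw
    a=(want-cur+np.pi)%(2*np.pi)-np.pi
    print("shift",d.round(1),"turn",round(-np.degrees(a),2))
def st(P=None):
    P=JP if P is None else P
    o=robot.get_obs();M=R.from_quat(o["tool_rot"]).as_matrix();Rj=jigT(P)[:3,:3]
    q=Rj.T@(o["position"]-jigT(P)[:3,3])
    print("t",round(o["time"],2),"jigpos mm",(q*1000).round(1),"yaw",round(np.degrees(np.arctan2(M[1,2],M[0,2])-P[2]+np.pi/2),2),"Fjig",(Rj.T@o["ft_force"]).round(2),"w",round(o["grip_width"]*1000,1))
E
python3 -c "
from h import *
to(-.01,-.005,.35);st()"
```

```text
shift [-102.4 -502.2 -499.1] turn -81.33
t 0.65 jigpos mm [-427.7 -576.7  247.6] yaw -81.33 Fjig [-0.2  -0.3   0.97] w 86.8
```

>>> {"fn": "move_arm", "kwargs": {
  "commands": [
    [1, -102, -502, -499, -81.3],
    [1, -102, -502, -499, -81.3],
    [1, -102, -502, -499, -81.3],
    [1, -102, -502, -499, -81.3],
    [1, -102, -502, -499, -81.3],
    [1, -102, -502, -499, -81.3],
    [1, -102, -502, -499, -81.3],
    [1, -102, -502, -499, -81.3]
  ],
  "newtons": 40
}}

```text
time: 1.32
position: [0.3518, -0.2872, 0.2956]
tool_rot: [0.552, 0.442, -0.552, 0.442]
ft_force: [1.1, 0.4, 0.3]
grip_width: 0.0416
```

```bash
python3 -c "
from h import *
to(-.01,-.005,.35);st()"
```

```text
shift [ -54.4   81.3 -367.3] turn -23.72
t 1.32 jigpos mm [-232.2 -308.6  295.6] yaw -23.72 Fjig [1.17 0.22 0.3 ] w 41.6
```

>>> {"fn": "move_arm", "kwargs": {
  "commands": [
    [1, -54, 81, -367, -23.7],
    [1, -54, 81, -367, -23.7],
    [1, -54, 81, -367, -23.7],
    [1, -54, 81, -367, -23.7],
    [1, -54, 81, -367, -23.7],
    [1, -54, 81, -367, -23.7],
    [1, -54, 81, -367, -23.7],
    [1, -54, 81, -367, -23.7]
  ]
}}

```text
time: 1.98
position: [0.493, 0.0113, 0.3432]
tool_rot: [0.451, 0.545, -0.451, 0.545]
ft_force: [1.1, -0.1, 0.1]
grip_width: 0.001
```

```bash
python3 -c "
from h import *
st()
to(-.01,-.005,.35)"
```

```text
t 1.98 jigpos mm [-36.  -43.  343.2] yaw -0.32 Fjig [ 1.05 -0.34  0.06] w 1.0
shift [ -6.8  25.7 -38.2] turn -0.32
```

>>> {"fn": "move_arm", "kwargs": {
  "commands": [
    [1, -7, 26, -38, -0.3],
    [1, -7, 26, -38, -0.3],
    [1, -7, 26, -38, -0.3],
    [1, -7, 26, -38, -0.3]
  ]
}}

```text
time: 2.32
position: [0.5105, 0.0513, 0.3492]
tool_rot: [0.448, 0.546, -0.449, 0.546]
ft_force: [0.6, -0.7, -0.2]
grip_width: 0.0003
```

```bash
python3 -c "
from h import *
st();c=cam('wrist');save(c,'w1.png');st()
import pickle;pickle.dump({k:c[k] for k in ('image','fx','fy','cx','cy','Rm','o')},open('w1.pkl','wb'))"
```

```text
t 2.32 jigpos mm [-11.1  -7.2 349.2] yaw 0.04 Fjig [ 0.46 -0.85 -0.23] w 0.3
t 2.37 jigpos mm [-11.5  -7.9 349.1] yaw -0.06 Fjig [ 0.14 -0.38  0.23] w 0.8
```

View pics/w1.png

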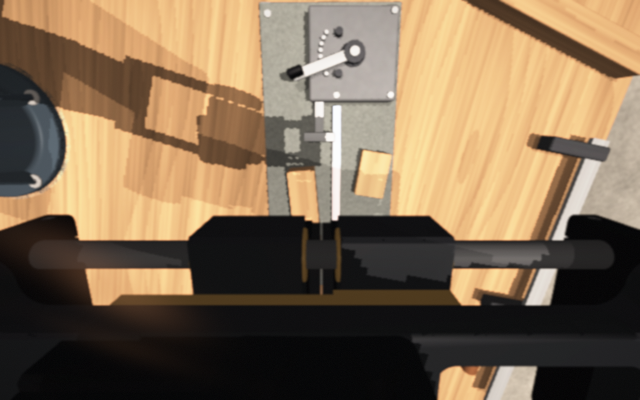

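```bash
python3 -c "
import pickle,cv2
c=pickle.load(open('w1.pkl','rb'))
im=c['image'][0:225,250:410,::-1]
cv2.imwrite('pics/w1z.png',cv2.resize(im[:112],None,fx=5,fy=5,interpolation=2))
cv2.imwrite('pics/w1y.png',cv2.resize(im[112:],None,fx=5,fy=5,interpolation=2))"
```

```text
(no output)
```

View pics/w1z.png

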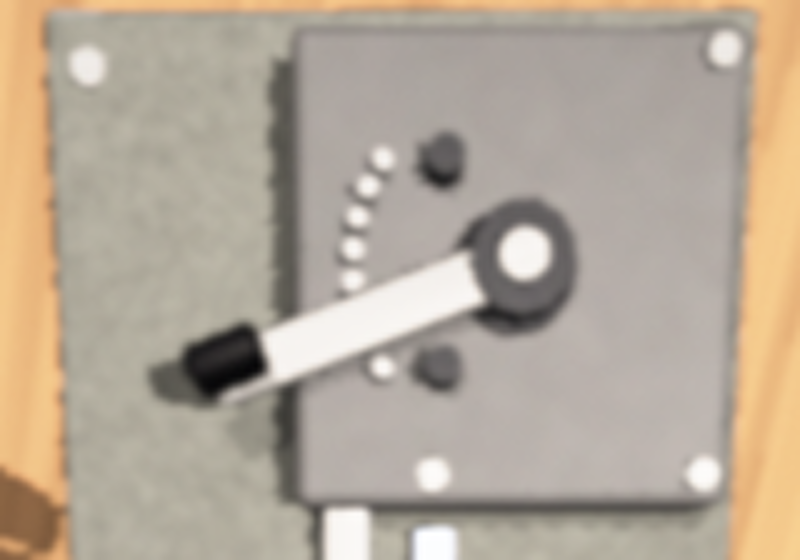

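View pics/w1y.png

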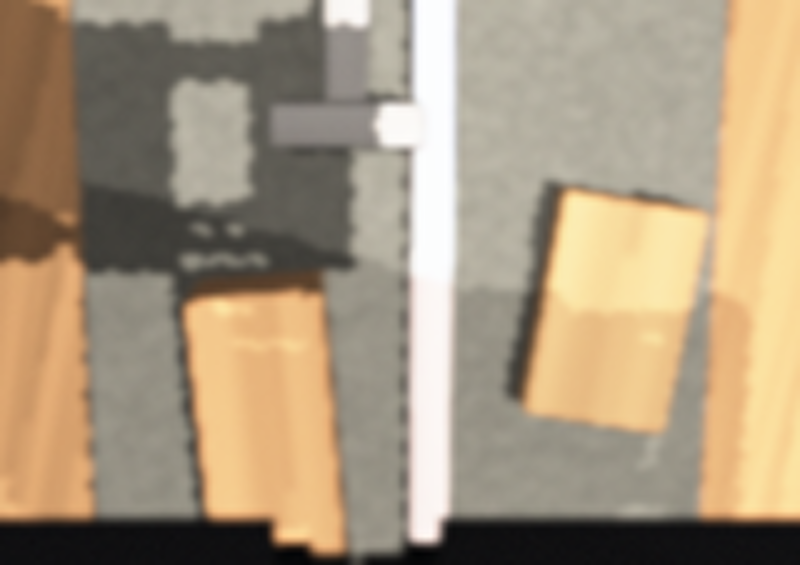

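```bash
cat > fit.py <<'E'
from h import *
import pickle
c=pickle.load(open('w1.pkl','rb'))
X=np.array([[-.03,.205,.05],[-.03,.085,.05],[.09,.085,.05],[.09,.205,.05]])
U=np.array([[310,6.4],[310,100],[394.4,99.6],[400.4,6.4]])
L=[((268.4,216),-.1,.015),((265.6,112),-.1,.015),((395.4,112),.1,.015),((390,212),.1,.015),((332.2,140),.004,.025),((332.2,212),.004,.025)]
def f(p):
    r=list((proj(c,J(p,X))-U).ravel())
    Ri=jigT(p)
    for uv,x,z in L:
        w=ray(c,uv,z)[0]; q=Ri[:3,:3].T@(w-Ri[:3,3]); r.append((q[0]-x)*650)
    return np.array(r)
r=least_squares(f,JP,loss='soft_l1');print(r.x,f(r.x).round(1))
P=r.x
T=jigT(P)
def inj(uv,z): return ((ray(c,uv,z)-T[:3,3])@T[:3,:3]*1000).round(1)[:,:2].tolist()
F=lambda u,v,k=0:(250+u/5,v/5+112*k)
print("pivot top",inj([F(524,252)],.085))
print("tab top corners",inj([F(183,365),F(250,325),F(268,365),F(205,398)],.102))
v=.8727;print("pred tab",30-80*np.cos(v-.5236),145-80*np.sin(v-.5236))
print("blank top",inj([F(183,300,1),F(322,290,1),F(345,515,1)],.055))
print("stop top face edge",inj([F(272,147,1),F(375,147,1)],.049))
E
python3 fit.py
```

```text
[0.52227434 0.05884782 0.19341579] [-1.5 -1.2 -0.8  2.3  1.3  2.8  1.  -1.1  0.1  1.7 -0.8 -0.2 -0.4  0.4]
pivot top [[27.8, 144.1]]
tab top corners [[-54.8, 115.5], [-38.6, 124.5], [-34.4, 115.6], [-49.7, 108.1]]
pred tab -45.174475230920294 117.63582133964641
blank top [[-63.4, -12.1], [-23.0, -9.1], [-16.3, -77.4]]
stop top face edge [[-37.4, 31.3], [-7.8, 31.4]]
```

```bash
cat >> h.py <<'E'
JP=np.array([0.5222,0.0589,0.1934])
PIV=np.array([.0295,.1445])
NT=np.pi/18
def lev(v,s,r=.080):
    a=v-3*NT
    p=PIV+r*np.array([-np.cos(a),-np.sin(a)])+s*np.array([np.sin(a),-np.cos(a)])
    return p[0],p[1],a
def rows(L,z,base=None,g=1):
    """L list of (v,s mm); print rows from measured (or base=(pos,M)) pose"""
    o=robot.get_obs();M=R.from_quat(o["tool_rot"]).as_matrix();pos=np.array(o["position"])
    cur=np.arctan2(M[1,2],M[0,2]);out=[]
    for v,s in L:
        x,y,a=lev(v,s/1000)
        t=J(JP,[x,y,0])[0];t[2]=z
        d=M.T@(t-pos)*1000
        w=JP[2]-np.pi/2+a
        out.append([g]+[round(float(k),1) for k in d]+[round(-float(np.degrees((w-cur+np.pi)%(2*np.pi)-np.pi)),1)])
    print(out)
def levst():
    o=robot.get_obs();M=R.from_quat(o["tool_rot"]).as_matrix();T=jigT(JP)
    q=(T[:3,:3].T@(o["position"]-T[:3,3]))[:2]-PIV
    yaw=np.arctan2(M[1,2],M[0,2])-JP[2]+np.pi/2
    # s, r in tangent frame of tool yaw
    tz=np.array([np.sin(yaw),-np.cos(yaw)]);ra=np.array([-np.cos(yaw),-np.sin(yaw)])
    F=(T[:3,:3].T@o["ft_force"])
    print("t",round(o["time"],2),"yaw->v notch",round((yaw+3*NT)/NT,2),"s",round(q@tz*1000,1),"r",round(q@ra*1000,1),"z",round(o["position"][2]*1000,1),"F tang,rad,z",round(F[:2]@tz,2),round(F[:2]@ra,2),round(F[2],2))
E
python3 -c "
from h import *
levst();rows([(5*NT,30)],.16);rows([(5*NT,30)],.098)"
```

```text
t 2.37 yaw->v notch 3.0 s 150.4 r 42.8 z 349.1 F tang,rad,z 0.38 -0.14 0.23
[[1, 189.1, -21.8, -94.9, -20.0]]
[[1, 251.1, -21.7, -94.9, -20.0]]
```

>>> {"fn": "move_arm", "kwargs": {
  "commands": [
    [1, 30, -22, -95, -20],
    [1, 60, -22, -95, -20],
    [1, 95, -22, -95, -20],
    [1, 130, -22, -95, -20],
    [1, 165, -22, -95, -20],
    [1, 189, -22, -95, -20],
    [1, 189, -22, -95, -20],
    [1, 189, -22, -95, -20]
  ]
}}

```text
time: 3.03
position: [0.4701, 0.1388, 0.1596]
tool_rot: [0.347, 0.617, -0.349, 0.614]
ft_force: [0.4, -0.6, 0.9]
grip_width: 0.0002
```

```bash
python3 -c "
from h import *
levst();rows([(5*NT,30)],.098);c=cam('wrist');save(c,'w2.png')
c=cam('side');save(c,'s2.png',4,(250,150,400,300))"
```

```text
t 3.03 yaw->v notch 4.99 s 30.6 r 80.4 z 159.6 F tang,rad,z 0.7 -0.05 0.91
[[1, 61.6, 0.7, -0.3, -0.1]]
```

View pics/w2.png

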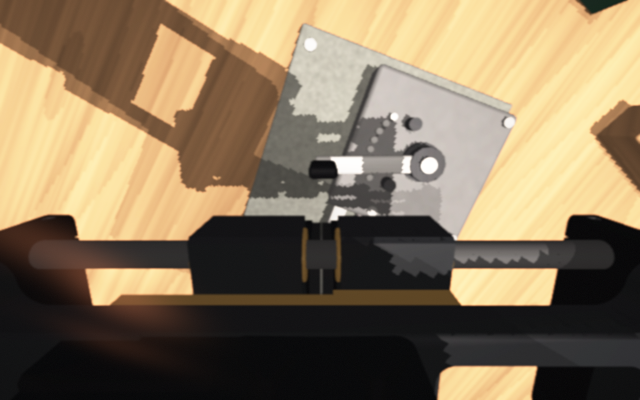

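View pics/s2.png

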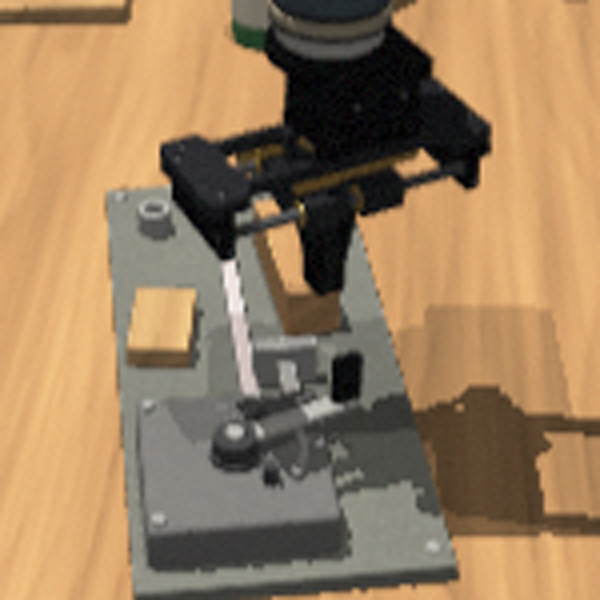

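>>> {"fn": "move_arm", "kwargs": {
  "commands": [
    [1, 30, 0.7, 0, 0],
    [1, 55, 0.7, 0, 0],
    [1, 61.5, 0.7, 0, 0],
    [1, 61.5, 0.7, 0, 0],
    [1, 61.5, 0.7, 0, 0]
  ]
}}

```text
time: 3.55
position: [0.4729, 0.1406, 0.1005]
tool_rot: [0.348, 0.615, -0.347, 0.616]
ft_force: [0.7, 0.5, 0.3]
grip_width: 0.0001
```

```bash
python3 -c "
from h import *
levst();
rows([(5*NT,27),(5*NT,24),(5*NT,21),(5*NT,18),(4.85*NT,17),(4.7*NT,16),(4.55*NT,15),(4.4*NT,15)],.098)"
```

```text
t 3.55 yaw->v notch 5.0 s 30.3 r 77.2 z 100.5 F tang,rad,z -0.07 -0.88 0.3
[[1, 2.5, -2.8, -3.3, 0.0], [1, 2.5, -2.8, -6.3, 0.0], [1, 2.5, -2.8, -9.3, 0.0], [1, 2.5, -2.8, -12.3, 0.0], [1, 2.5, -3.2, -15.4, 1.5], [1, 2.5, -3.5, -18.5, 3.0], [1, 2.5, -3.7, -21.6, 4.5], [1, 2.5, -3.9, -23.7, 6.0]]
```

>>> {"fn": "move_arm", "kwargs": {
  "commands": [
    [1, 1, -1.5, -3, 0],
    [1, 1, -1.5, -6, 0],
    [1, 1, -1.5, -9, 0],
    [1, 1, -1.5, -12, 0],
    [1, 1, -2, -14, 1],
    [1, 1, -2, -16, 2],
    [1, 1, -2.2, -18, 3],
    [1, 1, -2.4, -20, 4]
  ]
}}

```text
time: 4.22
position: [0.4597, 0.1557, 0.0983]
tool_rot: [0.368, 0.603, -0.369, 0.604]
ft_force: [0.2, -5.1, 2.8]
grip_width: 0.0005
```

```bash
python3 -c "
from h import *
levst();
rows([((4.5-.2*i)*NT,14) for i in range(8)],.098)"
```

```text
t 4.22 yaw->v notch 4.6 s 16.0 r 79.8 z 98.3 F tang,rad,z 4.63 2.18 2.78
[[1, 0.3, -0.5, -3.5, 1.0], [1, 0.3, -0.9, -6.3, 3.0], [1, 0.2, -1.1, -9.1, 5.0], [1, 0.2, -1.3, -12.0, 7.0], [1, 0.2, -1.4, -14.8, 9.0], [1, 0.2, -1.4, -17.6, 11.0], [1, 0.2, -1.3, -20.5, 13.0], [1, 0.2, -1.1, -23.3, 15.0]]
```

>>> {"fn": "move_arm", "kwargs": {
  "commands": [
    [1, 0, -0.3, -2.5, 1],
    [1, 0, -0.6, -5, 3],
    [1, 0, -0.8, -7.5, 5],
    [1, 0, -1, -10, 6],
    [1, 0, -1, -12.5, 8],
    [1, 0, -1, -15, 10],
    [1, 0, -1, -17.5, 11],
    [1, 0, -1, -20, 13]
  ]
}}

```text
time: 4.88
position: [0.449, 0.1742, 0.0979]
tool_rot: [0.435, 0.557, -0.435, 0.557]
ft_force: [0.1, 0.2, -0.3]
grip_width: -0.0002
```

```bash
python3 -c "
from h import *
levst();
rows([((3.4-.2*i)*NT,15) for i in range(8)],.098)"
```

```text
t 4.88 yaw->v notch 3.29 s 13.2 r 80.0 z 97.9 F tang,rad,z -0.21 -0.18 -0.32
[[1, -0.1, 0.2, 3.3, -1.1], [1, -0.1, -0.3, 0.5, 0.9], [1, -0.1, -0.7, -2.3, 2.9], [1, -0.1, -1.0, -5.1, 4.9], [1, -0.1, -1.3, -7.9, 6.9], [1, -0.1, -1.4, -10.8, 8.9], [1, -0.1, -1.4, -13.6, 10.9], [1, -0.1, -1.4, -16.5, 12.9]]
```

>>> {"fn": "move_arm", "kwargs": {
  "commands": [
    [1, 0, -0.3, -2.5, 2],
    [1, 0, -0.6, -5, 3.5],
    [1, 0, -0.9, -7.5, 5],
    [1, 0, -1.1, -10, 7],
    [1, 0, -1.2, -12.5, 9],
    [1, 0, -1.3, -15, 11],
    [1, 0, -1.3, -17.5, 12.5],
    [1, 0, -1.3, -20, 14]
  ]
}}

```text
time: 5.55
position: [0.4431, 0.1928, 0.0979]
tool_rot: [0.499, 0.5, -0.5, 0.501]
ft_force: [1.4, -6.4, -0.1]
grip_width: 0.0006
```

```bash
python3 -c "
from h import *
levst();
rows([((1.8-.2*i)*NT,14) for i in range(8)],.098)"
```

```text
t 5.55 yaw->v notch 1.9 s 13.4 r 80.3 z 97.9 F tang,rad,z 6.44 -1.38 -0.13
[[1, -0.1, 0.0, -0.9, 1.0], [1, -0.1, -0.4, -3.7, 3.0], [1, -0.1, -0.7, -6.5, 5.0], [1, -0.1, -0.8, -9.4, 7.0], [1, -0.1, -0.9, -12.2, 9.0], [1, -0.1, -0.9, -15.0, 11.0], [1, -0.1, -0.8, -17.9, 13.0], [1, -0.1, -0.6, -20.7, 15.0]]
```

>>> {"fn": "move_arm", "kwargs": {
  "commands": [
    [1, 0, -0.2, -2.5, 2],
    [1, 0, -0.4, -5, 4],
    [1, 0, -0.6, -7.5, 5.5],
    [1, 0, -0.7, -10, 7.5],
    [1, 0, -0.8, -12.5, 9.5],
    [1, 0, -0.8, -15, 11],
    [1, 0, -0.8, -17.5, 13]
  ]
}}

```text
time: 6.13
position: [0.442, 0.2102, 0.0979]
tool_rot: [-0.553, -0.44, 0.554, -0.441]
ft_force: [0.7, -3.2, 1.5]
grip_width: 0.0007
```

```bash
python3 -c "
from h import *
levst();
rows([(0.3*NT,14),(0.1*NT,14),(0,14)],.098)"
```

```text
t 6.13 yaw->v notch 0.6 s 14.5 r 80.2 z 97.9 F tang,rad,z 2.98 -1.39 1.45
[[1, -0.1, -0.4, -4.7, 3.0], [1, -0.1, -0.7, -7.5, 5.0], [1, -0.1, -0.8, -9.0, 6.0]]
```

>>> {"fn": "move_arm", "kwargs": {
  "commands": [
    [1, 0, -0.2, -1.5, 1.5],
    [1, 0, -0.4, -3, 3],
    [1, 0, -0.5, -4.5, 4],
    [1, 0, -0.5, -5.5, 5],
    [1, 0, -0.5, -6.5, 6],
    [1, 0, -0.5, -6.5, 6]
  ]
}}

```text
time: 6.63
position: [0.4434, 0.2174, 0.098]
tool_rot: [0.576, 0.411, -0.575, 0.411]
ft_force: [0.0, -0.1, -0.5]
grip_width: 0.001
```

```bash
python3 -c "
from h import *
levst();
rows([(0.3*NT,14),(0.1*NT,14),(0,14)],.098)"
```

```text
t 6.63 yaw->v notch -0.0 s 15.5 r 79.2 z 98.0 F tang,rad,z 0.04 -0.05 -0.54
[[1, -0.0, 0.1, 2.6, -3.0], [1, -0.0, -0.5, -0.1, -1.0], [1, -0.0, -0.8, -1.5, -0.0]]
```

Now creep onto the home stop.

>>> {"fn": "move_arm", "kwargs": {
  "commands": [
    [1, 0, 0, -0.7, 0],
    [1, 0, 0, -1.4, 0],
    [1, 0, 0, -2, 0],
    [1, 0, 0, -2, 0],
    [1, 0, 0, -2, 0]
  ]
}}

```text
time: 7.05
position: [0.444, 0.2189, 0.098]
tool_rot: [0.575, 0.411, -0.575, 0.411]
ft_force: [0.3, -0.9, -0.1]
grip_width: 0.0004
```

```bash
python3 -c "
from h import *
levst()"
```

```text
t 7.05 yaw->v notch 0.0 s 13.8 r 79.2 z 98.0 F tang,rad,z 0.75 -0.53 -0.07
```

>>> {"fn": "move_arm", "kwargs": {
  "commands": [
    [1, 0, 0, -0.5, 0],
    [1, 0, 0, -1, 0],
    [1, 0, 0, -1, 0],
    [1, 0, 0, -1, 0]
  ]
}}

```text
time: 7.38
position: [0.4441, 0.2194, 0.098]
tool_rot: [-0.575, -0.411, 0.576, -0.411]
ft_force: [-0.7, -3.6, 0.3]
grip_width: 0.0005
```

```bash
python3 -c "
from h import *
levst()"
```

```text
t 7.38 yaw->v notch 0.0 s 13.3 r 79.3 z 98.0 F tang,rad,z 3.59 -0.51 0.32
```

>>> {"fn": "move_arm", "kwargs": {
  "commands": [
    [1, 0, 0, -0.5, 0],
    [1, 0, 0, -1, 0],
    [1, 0, 0, -1.5, 0],
    [1, 0, 0, -1.5, 0],
    [1, 0, 0, -1.5, 0]
  ]
}}

```text
time: 7.8
position: [0.4442, 0.22, 0.0979]
tool_rot: [-0.574, -0.411, 0.576, -0.412]
ft_force: [-0.6, -8.3, 1.9]
grip_width: 0.0004
```

```bash
python3 -c "
from h import *
levst()"
```

```text
t 7.8 yaw->v notch 0.01 s 12.7 r 79.4 z 97.9 F tang,rad,z 8.02 -2.13 1.94
```

>>> {"fn": "move_arm", "kwargs": {
  "commands": [
    [1, 0, 0, -0.5, 0],
    [1, 0, 0, -1, 0],
    [1, 0, 0, -1.5, 0],
    [1, 0, 0, -1.5, 0]
  ]
}}

```text
time: 8.13
position: [0.4442, 0.2201, 0.0979]
tool_rot: [-0.573, -0.411, 0.577, -0.413]
ft_force: [-0.7, -14.2, 2.6]
grip_width: 0.0005
```

```bash
python3 -c "
from h import *
levst()"
```

```text
t 8.13 yaw->v notch 0.02 s 12.4 r 79.4 z 97.9 F tang,rad,z 13.73 -3.89 2.64
```

Hold there briefly and confirm the force.

>>> {"fn": "move_arm", "kwargs": {
  "commands": [
    [1, 0, 0, -0.2, 0],
    [1, 0, 0, -0.2, 0],
    [1, 0, 0, -0.2, 0],
    [1, 0, 0, -0.2, 0],
    [1, 0, 0, -0.2, 0],
    [1, 0, 0, -0.2, 0]
  ]
}}

```text
time: 8.63
position: [0.4442, 0.2201, 0.0979]
tool_rot: [-0.573, -0.411, 0.577, -0.412]
ft_force: [-0.5, -14.5, 3.1]
grip_width: 0.0002
```

```bash
python3 -c "
from h import *
levst()"
```

```text
t 8.63 yaw->v notch 0.01 s 12.5 r 79.4 z 97.9 F tang,rad,z 13.93 -4.18 3.1
```

>>> {"fn": "move_arm", "kwargs": {
  "commands": [
    [1, 0, 0, 5, 0],
    [1, 0, 0, 16, 0],
    [1, -20, 0, 18, 0],
    [1, -45, 0, 18, 0],
    [1, -45, 0, 0, 0],
    [1, -45, 0, -22, 0],
    [1, -45, 0, -30, 0],
    [1, -45, 0, -30, 0]
  ]
}}

```text
time: 9.3
position: [0.4558, 0.2526, 0.1431]
tool_rot: [0.576, 0.412, -0.574, 0.412]
ft_force: [0.2, 0.0, 0.3]
grip_width: 0.0006
```

```bash
python3 -c "
from h import *
levst();rows([(0,-27)],.098)
c=cam('wrist');save(c,'w3.png')"
```

```text
t 9.3 yaw->v notch 0.01 s -22.0 r 78.9 z 143.1 F tang,rad,z -0.08 -0.18 0.34
[[1, 45.1, -1.1, -5.1, 0.1]]
```

View pics/w3.png

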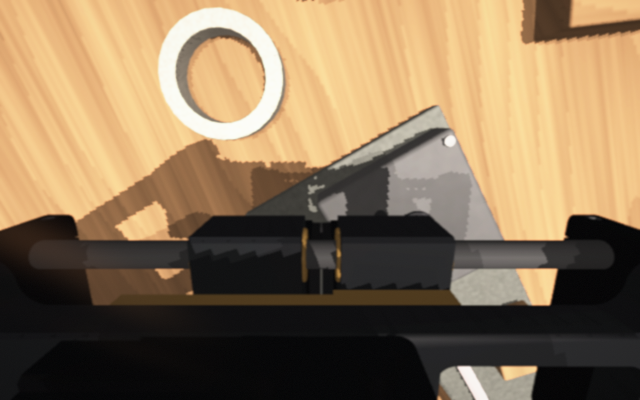

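```bash
python3 -c "
from h import *
c=cam('side');save(c,'s3.png',4,(250,150,400,300))"
```

```text
(no output)
```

View pics/s3.png

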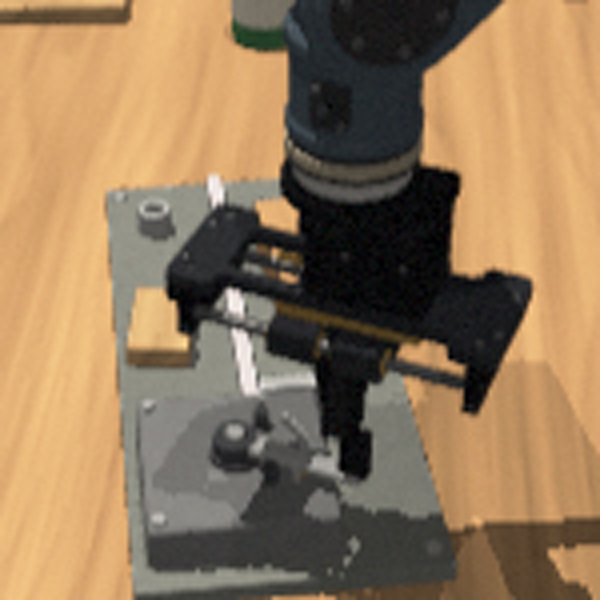

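```bash
python3 -c "
from h import *
c=cam('side');levst()
x,y,a=lev(0,0)
for z in (.067,.102): print('tab',((proj(c,J(JP,[x,y,z]))-[250,150])*4).round(0))
o=robot.get_obs();p=np.array(o['position']);p[2]-=.025
print('tip',((proj(c,p)-[250,150])*4).round(0))
x,y,a=lev(NT,0)
for z in (.067,.102): print('tab1',((proj(c,J(JP,[x,y,z]))-[250,150])*4).round(0))
"
```

```text
t 9.45 yaw->v notch 0.0 s -19.4 r 80.1 z 142.4 F tang,rad,z 0.28 -0.22 0.28
tab [[352. 467.]]
tab [[354. 425.]]
tip [[343. 426.]]
tab1 [[358. 452.]]
tab1 [[360. 410.]]
```

>>> {"fn": "move_arm", "kwargs": {
  "commands": [
    [1, 0, 0, -9, 0],
    [1, 0, 0, -9, 0],
    [1, 25, 0, -9, 0],
    [1, 44, 0, -9, 0],
    [1, 44, 0, -9, 0],
    [1, 44, 0, -9, 0]
  ]
}}

```text
time: 9.95
position: [0.4572, 0.2594, 0.0983]
tool_rot: [-0.574, -0.411, 0.576, -0.411]
ft_force: [-0.3, 0.0, 0.2]
grip_width: 0.0003
```

```bash
python3 -c "
from h import *
levst();rows([(0,-22),(0,-20),(0,-18),(0,-16)]+[(.15*NT*i,-15) for i in (1,2,3,4)],.098)"
```

```text
t 9.95 yaw->v notch 0.0 s -28.7 r 79.8 z 98.3 F tang,rad,z 0.07 0.28 0.21
[[1, 0.3, -0.2, 6.7, 0.0], [1, 0.3, -0.2, 8.7, 0.0], [1, 0.3, -0.2, 10.7, 0.0], [1, 0.3, -0.2, 12.7, 0.0], [1, 0.3, -0.6, 15.8, -1.5], [1, 0.3, -0.9, 17.9, -3.0], [1, 0.3, -1.2, 20.0, -4.5], [1, 0.3, -1.4, 22.1, -6.0]]
```

>>> {"fn": "move_arm", "kwargs": {
  "commands": [
    [1, 0, 0, 4, 0],
    [1, 0, 0, 8, 0],
    [1, 0, 0, 11, 0],
    [1, 0, -0.2, 13, -1],
    [1, 0, -0.5, 15, -2],
    [1, 0, -0.8, 17, -3],
    [1, 0, -1, 18.5, -4],
    [1, 0, -1, 18.5, -4]
  ]
}}

```text
time: 10.62
position: [0.4514, 0.2425, 0.0996]
tool_rot: [0.561, 0.431, -0.56, 0.432]
ft_force: [1.2, 0.7, 0.5]
grip_width: 0.0003
```

```bash
python3 -c "
from h import *
levst();rows([(.4*NT,-14),(.5*NT,-14),(.6*NT,-14),(.7*NT,-14)],.098)"
```

```text
t 10.62 yaw->v notch 0.41 s -16.6 r 78.8 z 99.6 F tang,rad,z -0.98 -0.97 0.54
[[1, 1.6, -1.2, 2.4, 0.1], [1, 1.6, -1.4, 3.8, -0.9], [1, 1.6, -1.6, 5.2, -1.9], [1, 1.6, -1.8, 6.6, -2.9]]
```

>>> {"fn": "move_arm", "kwargs": {
  "commands": [
    [1, 0.5, -0.2, 1, 0],
    [1, 0.5, -0.4, 2, 0],
    [1, 0.5, -0.6, 3, -1],
    [1, 0.5, -0.8, 4, -1.5],
    [1, 0.5, -0.8, 5, -2],
    [1, 0.5, -0.8, 5, -2]
  ]
}}

```text
time: 11.12
position: [0.4486, 0.2376, 0.0983]
tool_rot: [-0.553, -0.441, 0.553, -0.441]
ft_force: [-0.8, -0.4, -0.1]
grip_width: 0.0006
```

```bash
python3 -c "
from h import *
levst();rows([(.4*NT,-14),(.5*NT,-14),(.6*NT,-14),(.7*NT,-14)],.098)"
```

```text
t 11.12 yaw->v notch 0.6 s -13.8 r 79.8 z 98.3 F tang,rad,z 0.62 0.71 -0.08
[[1, 0.3, 0.4, -3.0, 2.0], [1, 0.3, 0.1, -1.7, 1.0], [1, 0.3, -0.2, -0.3, 0.0], [1, 0.3, -0.4, 1.1, -1.0]]
```

```bash
python3 -c "
from h import *
c=cam('side');save(c,'s4.png',5,(290,210,390,310));levst()
for k in (0,1,2):
  x,y,a=lev(k*NT,0); print(k,((proj(c,J(JP,[[x,y,.067],[x,y,.102]]))-[290,210])*5).round(0).tolist())
"
```

```text
t 11.17 yaw->v notch 0.6 s -13.9 r 79.7 z 98.4 F tang,rad,z -0.02 -0.05 0.47
0 [[240.0, 284.0], [243.0, 231.0]]
1 [[248.0, 265.0], [250.0, 212.0]]
2 [[251.0, 246.0], [253.0, 194.0]]
```

View pics/s4.png

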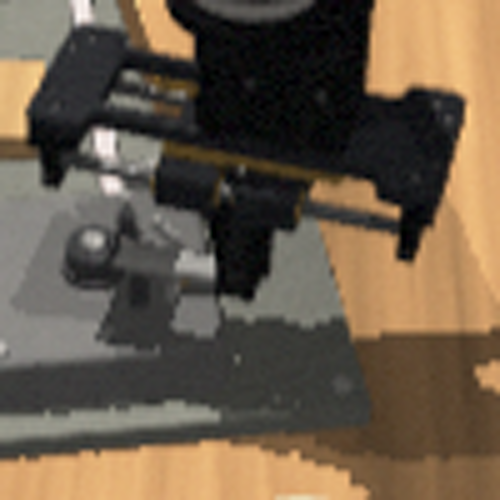

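```bash
python3 -c "
from h import *
c=cam('side');
for k in (0,1):
  L=[]
  for r in (.0,.035,.055,.065):
    x,y,a=lev(k*NT,0,r); L.append([x,y,.067])
  print(k,((proj(c,J(JP,L))-[290,210])*5).round(0).tolist())
"
```

```text
0 [[92.0, 240.0], [156.0, 259.0], [193.0, 270.0], [212.0, 276.0]]
1 [[92.0, 240.0], [159.0, 251.0], [199.0, 257.0], [218.0, 261.0]]
```

```bash
python3 -c "
from h import *
levst();rows([(k*NT,-14) for k in (.8,1.0,1.15,1.3,1.4,1.5,1.6)],.098)"
```

```text
t 11.22 yaw->v notch 0.6 s -14.0 r 79.7 z 98.4 F tang,rad,z 0.7 0.79 0.72
[[1, 0.4, -0.8, 2.8, -2.0], [1, 0.4, -1.1, 5.6, -4.0], [1, 0.4, -1.3, 7.7, -5.5], [1, 0.4, -1.5, 9.9, -7.0], [1, 0.4, -1.5, 11.3, -8.0], [1, 0.4, -1.6, 12.7, -9.0], [1, 0.4, -1.6, 14.1, -10.0]]
```

>>> {"fn": "move_arm", "kwargs": {
  "commands": [
    [1, 0, 0, 0, 0],
    [1, 0, 0, 0, 0],
    [1, 0, 0, 0, 0],
    [1, 0, 0, 0, 0],
    [1, 0, 0, 0, 0],
    [1, 0, 0, 0, 0]
  ]
}}

```text
time: 11.72
position: [0.4489, 0.238, 0.0985]
tool_rot: [-0.553, -0.441, 0.553, -0.441]
ft_force: [0.7, -0.1, -0.1]
grip_width: 0.0002
```

>>> {"fn": "move_arm", "kwargs": {
  "commands": [
    [1, 0, -0.8, 3, -2],
    [1, 0, -1.1, 5.5, -4],
    [1, 0, -1.3, 7.5, -5.5],
    [1, 0, -1.5, 9.5, -7],
    [1, 0, -1.5, 11, -8],
    [1, 0, -1.5, 12.5, -9],
    [1, 0, -1.5, 14, -10],
    [1, 0, -1.5, 14, -10]
  ]
}}

```text
time: 12.38
position: [0.444, 0.2242, 0.0984]
tool_rot: [-0.512, -0.487, 0.513, -0.487]
ft_force: [-0.0, -0.4, -0.8]
grip_width: 0.0008
```

```bash
python3 -c "
from h import *
levst()"
```

```text
t 12.38 yaw->v notch 1.6 s -13.9 r 80.2 z 98.4 F tang,rad,z 0.37 0.01 -0.8
```

>>> {"fn": "move_arm", "kwargs": {
  "commands": [
    [1, 0, 0, 0, 0],
    [1, 0, 0, 0, 0],
    [1, 0, 0, 0, 0],
    [1, 0, 0, 0, 0],
    [1, 0, 0, 0, 0],
    [1, 0, 0, 0, 0],
    [1, 0, 0, 0, 0]
  ]
}}

```text
time: 12.97
position: [0.4443, 0.2247, 0.0985]
tool_rot: [-0.512, -0.487, 0.512, -0.487]
ft_force: [0.0, -0.6, 0.2]
grip_width: 0.0006
```

```bash
python3 -c "
from h import *
levst();rows([(k*NT,-14) for k in (1.8,2.0,2.15,2.3,2.4,2.5,2.6)],.098)
c=cam('side');save(c,'s5.png',5,(290,210,390,310))
for k in (1,2,3):
  L=[]
  for r in (.0,.035,.055,.065):
    x,y,a=lev(k*NT,0,r); L.append([x,y,.067])
  print(k,((proj(c,J(JP,L))-[290,210])*5).round(0).tolist())"
```

```text
t 12.97 yaw->v notch 1.6 s -14.3 r 79.9 z 98.5 F tang,rad,z 0.55 -0.07 0.22
[[1, 0.5, -0.6, 3.1, -2.0], [1, 0.5, -0.9, 5.9, -4.0], [1, 0.5, -1.1, 8.0, -5.5], [1, 0.5, -1.2, 10.1, -7.0], [1, 0.5, -1.3, 11.5, -8.0], [1, 0.5, -1.3, 12.9, -9.0], [1, 0.5, -1.3, 14.4, -10.0]]
1 [[92.0, 240.0], [159.0, 251.0], [199.0, 257.0], [218.0, 261.0]]
2 [[92.0, 240.0], [161.0, 243.0], [201.0, 244.0], [221.0, 245.0]]
3 [[92.0, 240.0], [160.0, 234.0], [200.0, 231.0], [219.0, 230.0]]
```

View pics/s5.png

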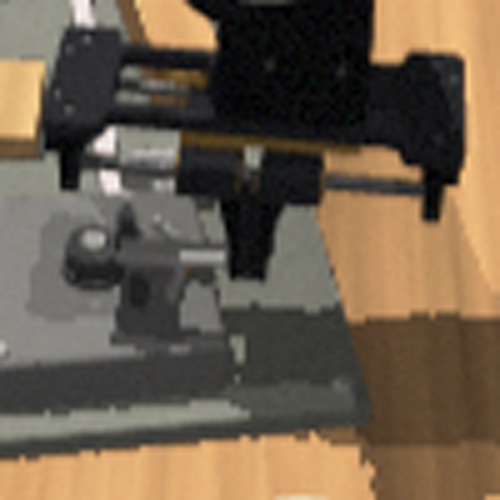

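>>> {"fn": "move_arm", "kwargs": {
  "commands": [
    [1, 0, -0.6, 3, -2],
    [1, 0, -0.9, 5.5, -4],
    [1, 0, -1.1, 7.5, -5.5],
    [1, 0, -1.2, 9.5, -7],
    [1, 0, -1.3, 11, -8],
    [1, 0, -1.3, 12.5, -9],
    [1, 0, -1.3, 14, -10],
    [1, 0, -1.3, 14, -10]
  ]
}}

```text
time: 13.68
position: [0.4422, 0.2104, 0.0985]
tool_rot: [0.468, 0.53, -0.468, 0.53]
ft_force: [0.6, -0.0, 0.4]
grip_width: 0.0004
```

>>> {"fn": "move_arm", "kwargs": {
  "commands": [
    [1, 0, 0, 0, 0],
    [1, 0, 0, 0, 0],
    [1, 0, 0, 0, 0],
    [1, 0, 0, 0, 0],
    [1, 0, 0, 0, 0],
    [1, 0, 0, 0, 0],
    [1, 0, 0, 0, 0]
  ]
}}

```text
time: 14.27
position: [0.4423, 0.2108, 0.0985]
tool_rot: [0.468, 0.53, -0.468, 0.53]
ft_force: [0.2, 0.9, 0.6]
grip_width: 0.0006
```

```bash
python3 -c "
from h import *
levst()"
```

```text
t 14.27 yaw->v notch 2.6 s -14.4 r 79.9 z 98.5 F tang,rad,z -0.87 -0.28 0.56
```

>>> {"fn": "move_arm", "kwargs": {
  "commands": [
    [1, 0, 0, -8, 0],
    [1, 0, 0, -15, 0],
    [1, -30, 0, -16, 0],
    [1, -65, 0, -16, 0],
    [1, -90, 0, -16, 0],
    [1, -90, 0, -16, 0]
  ]
}}

```text
time: 14.77
position: [0.4432, 0.2284, 0.1931]
tool_rot: [0.471, 0.528, -0.465, 0.532]
ft_force: [0.5, 0.2, -0.0]
grip_width: 0.0006
```

```bash
python3 -c "
from h import *
st();to(-.01,-.05,.30)"
```

```text
t 14.77 jigpos mm [-44.9 181.5 193.1] yaw -3.91 Fjig [ 0.51  0.15 -0.04] w 0.6
shift [-106.8   51.7  228.4] turn -3.91
```

>>> {"fn": "move_arm", "kwargs": {
  "commands": [
    [-1, -107, 52, 228, -3.9],
    [-1, -107, 52, 228, -3.9],
    [-1, -107, 52, 228, -3.9],
    [-1, -107, 52, 228, -3.9],
    [-1, -107, 52, 228, -3.9],
    [-1, -107, 52, 228, -3.9],
    [-1, -107, 52, 228, -3.9],
    [-1, -107, 52, 228, -3.9]
  ]
}}

```text
time: 15.43
position: [0.5218, 0.0048, 0.2962]
tool_rot: [0.451, 0.544, -0.45, 0.546]
ft_force: [0.7, 0.1, 0.1]
grip_width: 0.0455
```

```bash
python3 -c "
from h import *
import pickle
st();c=cam('wrist');save(c,'w6.png');st()
pickle.dump({k:c[k] for k in ('image','fx','fy','cx','cy','Rm','o')},open('w6.pkl','wb'))"
```

```text
t 15.43 jigpos mm [-10.7 -53.  296.2] yaw -0.29 Fjig [ 0.74 -0.09  0.05] w 45.5
t 15.48 jigpos mm [-12.1 -50.8 295. ] yaw -0.19 Fjig [ 0.42  1.18 -0.52] w 50.5
```

View pics/w6.png

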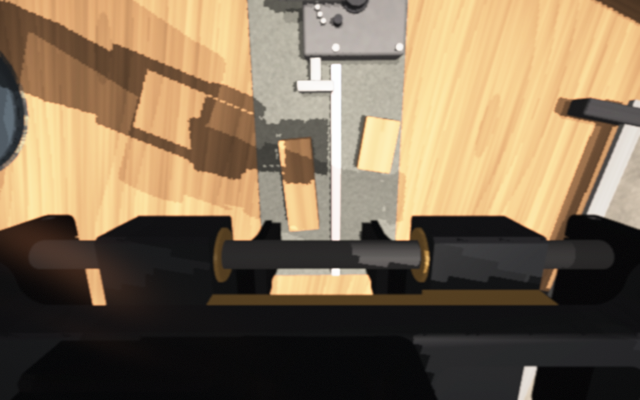

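```bash
python3 -c "
import pickle,cv2
c=pickle.load(open('w6.pkl','rb'))
cv2.imwrite('pics/w6z.png',cv2.resize(c['image'][65:245,250:420,::-1],None,fx=4.5,fy=3.3,interpolation=2)) if 0 else cv2.imwrite('pics/w6z.png',cv2.resize(c['image'][60:160,250:410,::-1],None,fx=5,fy=5,interpolation=2))
cv2.imwrite('pics/w6y.png',cv2.resize(c['image'][125:240,250:410,::-1],None,fx=5,fy=5,interpolation=2))"
```

```text
(no output)
```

View pics/w6z.png

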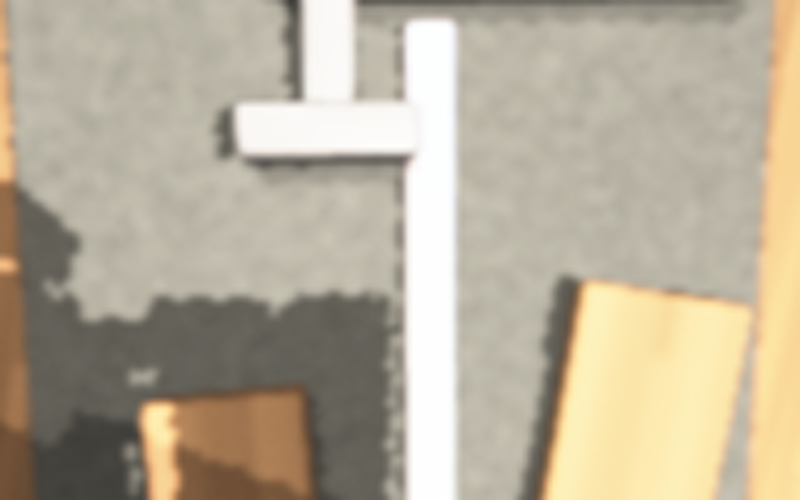

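View pics/w6y.png

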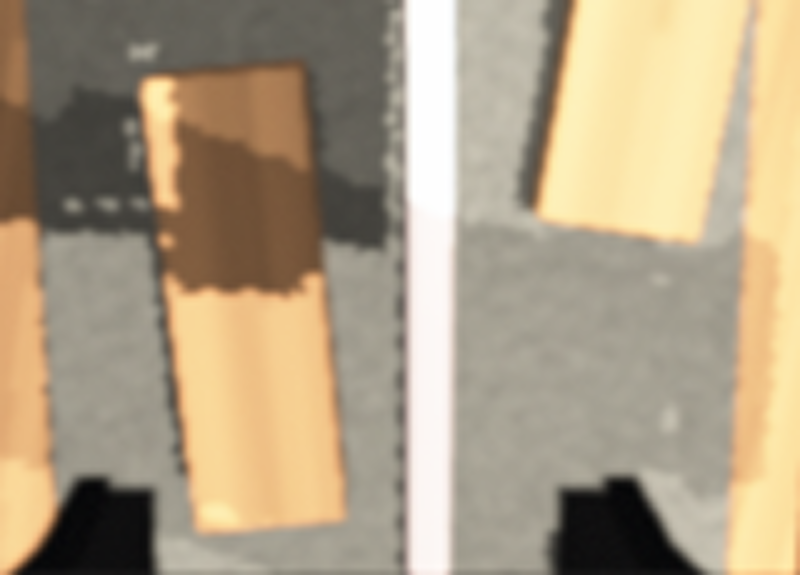

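```bash
cat > m6.py <<'E'
from h import *
import pickle
c=pickle.load(open('w6.pkl','rb'));T=jigT(JP)
def inj(uv,z): return ((ray(c,uv,z)-T[:3,3])@T[:3,:3]*1000).round(1)[:,:2]
A=lambda u,v:(250+u/5,60+v/5); B=lambda u,v:(250+u/5,125+v/5)
print("stop face edge",inj([A(240,157),A(412,157)],.049).tolist())
print("fence face",inj([A(406,25),A(406,300),B(408,400),B(410,570)],.025).tolist())
print("board left,right",inj([A(18,180),B(48,430)],.015).tolist(),inj([A(775,50),B(728,540)],.015).tolist())
b=inj([B(140,80),B(303,66),B(345,520),B(196,533)],.055);print("blank",b.tolist(),b.mean(0))
d=(b[0]+b[1]-b[2]-b[3])/2;print("len",np.hypot(*d),"yaw deg",np.degrees(np.arctan2(-d[0],d[1])))
w=(b[1]+b[2]-b[0]-b[3])/2;print("wid",np.hypot(*w))
E
python3 m6.py
```

```text
stop face edge [[-37.5, 46.9], [4.2, 46.6]]
fence face [[3.5, 80.4], [3.7, 13.0], [4.6, -103.3], [5.4, -154.6]]
board left,right [[-98.8, 44.4], [-99.5, -114.6]] [[99.7, 75.6], [100.0, -149.8]]
blank [[-63.3, -11.9], [-22.8, -8.7], [-13.2, -128.0], [-53.1, -131.4]] [-38.1 -70. ]
len 119.80972414624783 yaw deg 4.739813129191655
wid 40.33522034153279
```

```bash
python3 -c "
from h import *
st();to(-.038,-.07,.11,np.radians(4.7));to(-.038,-.07,.055,np.radians(4.7))"
```

```text
t 15.48 jigpos mm [-12.1 -50.8 295. ] yaw -0.19 Fjig [ 0.42  1.18 -0.52] w 50.5
shift [185.  -25.7  19.4] turn -4.89
shift [240.  -25.7  19.5] turn -4.89
```

>>> {"fn": "move_arm", "kwargs": {
  "commands": [
    [-0.43, 40, -27, 19, -4.7],
    [-0.43, 80, -27, 19, -4.7],
    [-0.43, 120, -27, 19, -4.7],
    [-0.43, 155, -27, 19, -4.7],
    [-0.43, 185, -27, 19, -4.7],
    [-0.43, 188, -27, 19, -4.7],
    [-0.43, 188, -27, 19, -4.7],
    [-0.43, 188, -27, 19, -4.7]
  ],
  "newtons": 5
}}

```text
time: 16.15
position: [0.4973, -0.0158, 0.1079]
tool_rot: [0.427, 0.564, -0.427, 0.564]
ft_force: [0.5, -0.1, 0.6]
grip_width: 0.0623
```

```bash
python3 -c "
from h import *
st();to(-.038,-.07,.055,np.radians(4.7))"
```

```text
t 16.15 jigpos mm [-38.8 -68.5 107.9] yaw 4.72 Fjig [ 0.51 -0.18  0.56] w 62.3
shift [52.9  0.7  1.6] turn 0.02
```

>>> {"fn": "move_arm", "kwargs": {
  "commands": [
    [-0.43, 25, 0.5, 1.5, 0],
    [-0.43, 45, 0.5, 1.5, 0],
    [-0.43, 52, 0.5, 1.5, 0],
    [-0.43, 52, 0.5, 1.5, 0],
    [-0.43, 52, 0.5, 1.5, 0]
  ]
}}

```text
time: 16.57
position: [0.499, -0.0182, 0.0568]
tool_rot: [0.427, 0.563, -0.427, 0.564]
ft_force: [0.2, 0.1, -0.1]
grip_width: 0.0623
```

```bash
python3 -c "
from h import *
st();c=cam('wrist');save(c,'w7.png')"
```

```text
t 16.57 jigpos mm [-37.6 -71.2  56.8] yaw 4.65 Fjig [ 0.2   0.06 -0.05] w 62.3
```

View pics/w7.png

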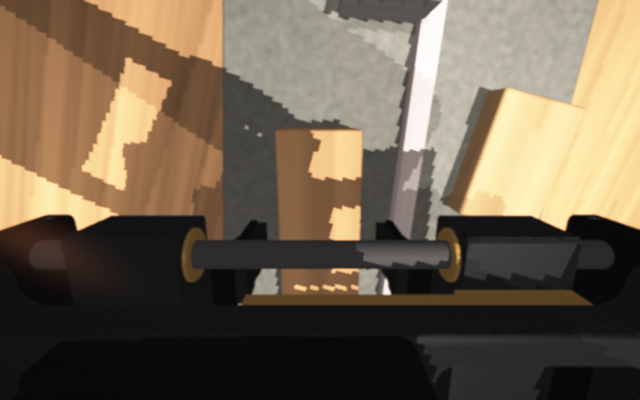

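>>> {"fn": "move_arm", "kwargs": {
  "commands": [
    [1, 0, 0, 0, 0],
    [1, 0, 0, 0, 0],
    [1, 0, 0, 0, 0],
    [1, 0, 0, 0, 0],
    [1, 0, 0, 0, 0],
    [1, 0, 0, 0, 0]
  ],
  "newtons": 5
}}

```text
time: 17.12
position: [0.4984, -0.0184, 0.0559]
tool_rot: [0.427, 0.563, -0.427, 0.564]
ft_force: [-1.1, 0.0, 4.2]
grip_width: 0.0401
```

```bash
python3 -c "
from h import *
st();to(-.024,-.07,.0568,0)"
```

```text
t 17.12 jigpos mm [-38.2 -71.3  55.9] yaw 4.63 Fjig [-1.02  0.24  4.23] w 40.1
shift [-0.9 14.3 -0.1] turn 4.63
```

>>> {"fn": "move_arm", "kwargs": {
  "commands": [
    [1, -0.8, 0, 0, 0],
    [1, -0.8, 2, 0, 1],
    [1, -0.8, 4, 0, 2.5],
    [1, -0.8, 6, 0, 4],
    [1, -0.8, 9, 0, 4.6],
    [1, -0.8, 12, 0, 4.6],
    [1, -0.8, 14, 0, 4.6],
    [1, -0.8, 14, 0, 4.6]
  ]
}}

```text
time: 17.78
position: [0.5124, -0.0145, 0.0562]
tool_rot: [0.449, 0.546, -0.449, 0.546]
ft_force: [-0.3, -0.7, -0.4]
grip_width: 0.0402
```

```bash
python3 -c "
from h import *
st();to(-.016,-.03,.0568,0)"
```

```text
t 17.78 jigpos mm [-23.8 -70.1  56.2] yaw 0.05 Fjig [-0.46 -0.62 -0.41] w 40.2
shift [ -0.6   7.8 -40.1] turn 0.05
```

>>> {"fn": "move_arm", "kwargs": {
  "commands": [
    [1, 0, 2, -6, 0],
    [1, 0, 4, -12, 0],
    [1, 0, 4, -18, 0],
    [1, 0, 4, -25, 0],
    [1, 0, 4.5, -32, 0],
    [1, 0, 5, -38, 0],
    [1, 0, 5.5, -40, 0],
    [1, 0, 5.5, -40, 0]
  ]
}}

```text
time: 18.45
position: [0.5092, 0.0266, 0.0563]
tool_rot: [0.449, 0.546, -0.449, 0.546]
ft_force: [-0.2, 0.2, -1.6]
grip_width: 0.0398
```

```bash
python3 -c "
from h import *
st();c=cam('wrist');save(c,'w8.png')"
```

```text
t 18.45 jigpos mm [-19.  -29.2  56.3] yaw 0.1 Fjig [-0.14  0.26 -1.56] w 39.8
```

View pics/w8.png

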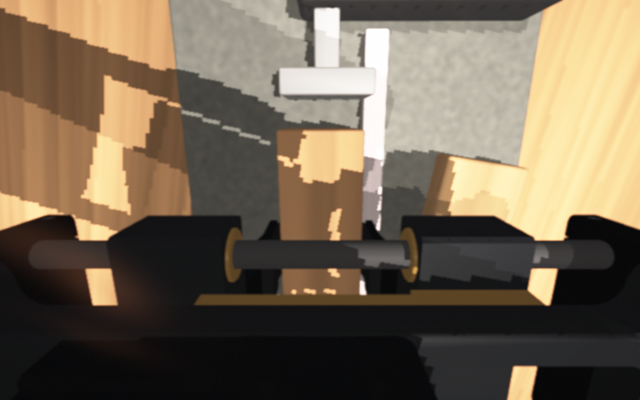

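>>> {"fn": "move_arm", "kwargs": {
  "commands": [
    [1, 0.5, 0.5, 0, 0],
    [1, 0.5, 1, 0, 0],
    [1, 0.5, 1.5, 0, 0],
    [1, 0.5, 2, 0, 0],
    [1, 0.5, 2, 0, 0],
    [1, 0.5, 2, 0, 0]
  ]
}}

```text
time: 19.0
position: [0.5114, 0.0259, 0.0559]
tool_rot: [0.449, 0.546, -0.449, 0.546]
ft_force: [-0.5, 0.6, 0.6]
grip_width: 0.0399
```

```bash
python3 -c "
from h import *
st()"
```

```text
t 19.0 jigpos mm [-16.9 -30.3  55.9] yaw 0.01 Fjig [-0.38  0.68  0.57] w 39.9
```

>>> {"fn": "move_arm", "kwargs": {
  "commands": [
    [1, 0, 0.4, 0, 0],
    [1, 0, 0.8, 0, 0],
    [1, 0, 1, 0, 0],
    [1, 0, 1, 0, 0],
    [1, 0, 1, 0, 0]
  ]
}}

```text
time: 19.42
position: [0.5123, 0.0263, 0.0559]
tool_rot: [0.449, 0.546, -0.449, 0.546]
ft_force: [-0.9, -1.0, 2.5]
grip_width: 0.0399
```

```bash
python3 -c "
from h import *
st()"
```

```text
t 19.42 jigpos mm [-16.  -30.   55.9] yaw 0.03 Fjig [-1.06 -0.85  2.53] w 39.9
```

>>> {"fn": "move_arm", "kwargs": {
  "commands": [
    [1, 0, 0.4, 0, 0],
    [1, 0, 0.8, 0, 0],
    [1, 0, 1, 0, 0],
    [1, 0, 1, 0, 0],
    [1, 0, 1, 0, 0]
  ]
}}

```text
time: 19.83
position: [0.5123, 0.0264, 0.0558]
tool_rot: [0.449, 0.547, -0.45, 0.546]
ft_force: [-4.5, -3.4, 4.8]
grip_width: 0.04
```

```bash
python3 -c "
from h import *
st()"
```

```text
t 19.83 jigpos mm [-15.9 -30.   55.8] yaw 0.07 Fjig [-5.06 -2.51  4.8 ] w 40.0
```

>>> {"fn": "move_arm", "kwargs": {
  "commands": [
    [1, -0.3, -0.5, 0, 0],
    [1, -0.3, -0.5, -3, 0],
    [1, -0.3, -0.5, -6, 0],
    [1, -0.3, -0.5, -9, 0],
    [1, -0.3, -0.5, -11, 0],
    [1, -0.3, -0.5, -13, 0],
    [1, -0.3, -0.5, -13, 0],
    [1, -0.3, -0.5, -13, 0]
  ]
}}

```text
time: 20.5
position: [0.5096, 0.04, 0.0559]
tool_rot: [0.449, 0.547, -0.449, 0.545]
ft_force: [-3.2, 0.3, 0.5]
grip_width: 0.0402
```

```bash
python3 -c "
from h import *
st()"
```

```text
t 20.5 jigpos mm [-16.  -16.2  55.9] yaw 0.03 Fjig [-3.06  0.91  0.47] w 40.2
```

Gap of about 2 mm left; creep with small steps.

>>> {"fn": "move_arm", "kwargs": {
  "commands": [
    [1, 0, 0, -0.4, 0],
    [1, 0, 0, -0.8, 0],
    [1, 0, 0, -1.2, 0],
    [1, 0, 0, -1.5, 0],
    [1, 0, 0, -1.5, 0]
  ]
}}

```text
time: 20.92
position: [0.5095, 0.0404, 0.056]
tool_rot: [0.449, 0.546, -0.45, 0.546]
ft_force: [-5.1, -3.8, -0.3]
grip_width: 0.0399
```

```bash
python3 -c "
from h import *
st()"
```

```text
t 20.92 jigpos mm [-16.  -15.7  56. ] yaw 0.04 Fjig [-5.73 -2.75 -0.33] w 39.9
```

>>> {"fn": "move_arm", "kwargs": {
  "commands": [
    [1, 0, -0.6, 0, 0],
    [1, 0, -0.8, 0, 0],
    [1, 0, -0.8, 0, 0],
    [1, 0, -0.8, 0, 0]
  ]
}}

```text
time: 21.25
position: [0.5095, 0.0405, 0.0561]
tool_rot: [0.449, 0.546, -0.449, 0.546]
ft_force: [-3.6, -1.6, -1.3]
grip_width: 0.0398
```

```bash
python3 -c "
from h import *
st();c=cam('wrist');save(c,'w9.png',5,(270,50,400,170));st()"
```

```text
t 21.25 jigpos mm [-16.  -15.6  56.1] yaw 0.03 Fjig [-3.8  -0.89 -1.29] w 39.8
t 21.3 jigpos mm [-16.  -15.6  56.1] yaw 0.02 Fjig [-2.89 -0.63 -0.08] w 40.2
```

View pics/w9.png

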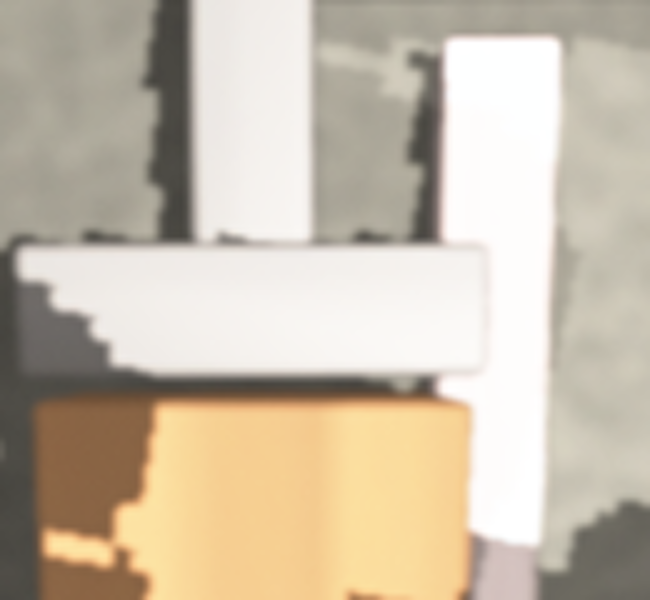

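>>> {"fn": "move_arm", "kwargs": {
  "commands": [
    [1, 0, -0.3, -0.4, 0],
    [1, 0, -0.4, -0.8, 0],
    [1, 0, -0.4, -1.1, 0],
    [1, 0, -0.4, -1.1, 0],
    [1, 0, -0.4, -1.1, 0]
  ]
}}

```text
time: 21.72
position: [0.5092, 0.0416, 0.0562]
tool_rot: [0.45, 0.546, -0.449, 0.546]
ft_force: [-1.2, -1.2, -1.3]
grip_width: 0.0401
```

```bash
python3 -c "
from h import *
st()"
```

```text
t 21.72 jigpos mm [-16.1 -14.4  56.2] yaw 0.02 Fjig [-1.38 -0.91 -1.25] w 40.1
```

>>> {"fn": "move_arm", "kwargs": {
  "commands": [
    [1, 0.3, 0, -0.3, 0],
    [1, 0.3, 0, -0.6, 0],
    [1, 0.3, 0, -0.8, 0],
    [1, 0.3, 0, -0.8, 0],
    [1, 0.3, 0, -0.8, 0]
  ]
}}

```text
time: 22.13
position: [0.509, 0.0424, 0.0559]
tool_rot: [0.45, 0.546, -0.449, 0.546]
ft_force: [-1.5, 0.1, -0.4]
grip_width: 0.0403
```

```bash
python3 -c "
from h import *
st()"
```

```text
t 22.13 jigpos mm [-16.2 -13.7  55.9] yaw 0.01 Fjig [-1.49  0.37 -0.37] w 40.3
```

>>> {"fn": "move_arm", "kwargs": {
  "commands": [
    [1, 0, 0, -0.3, 0],
    [1, 0, 0, -0.6, 0],
    [1, 0, 0, -0.8, 0],
    [1, 0, 0, -0.8, 0],
    [1, 0, 0, -0.8, 0]
  ]
}}

```text
time: 22.55
position: [0.5089, 0.0427, 0.056]
tool_rot: [0.449, 0.546, -0.449, 0.547]
ft_force: [-0.0, -4.9, 1.2]
grip_width: 0.0398
```

```bash
python3 -c "
from h import *
st()"
```

```text
t 22.55 jigpos mm [-16.1 -13.4  56. ] yaw 0.04 Fjig [-0.97 -4.81  1.22] w 39.8
```

>>> {"fn": "move_arm", "kwargs": {
  "commands": [
    [1, 0, 0.1, 0.2, 0],
    [1, 0, 0.2, 0.4, 0],
    [1, 0, 0.2, 0.4, 0],
    [1, 0, 0.2, 0.4, 0]
  ]
}}

```text
time: 22.88
position: [0.509, 0.0426, 0.0559]
tool_rot: [0.449, 0.546, -0.449, 0.546]
ft_force: [0.1, -4.8, -0.0]
grip_width: 0.0401
```

```bash
python3 -c "
from h import *
st();c=cam('wrist');save(c,'w10.png',5,(270,50,400,170));st()"
```

```text
t 22.88 jigpos mm [-16.1 -13.4  55.9] yaw 0.03 Fjig [-0.8  -4.78 -0.01] w 40.1
t 22.93 jigpos mm [-16.1 -13.4  55.9] yaw 0.03 Fjig [-0.36 -3.98  1.04] w 40.1
```

View pics/w10.png

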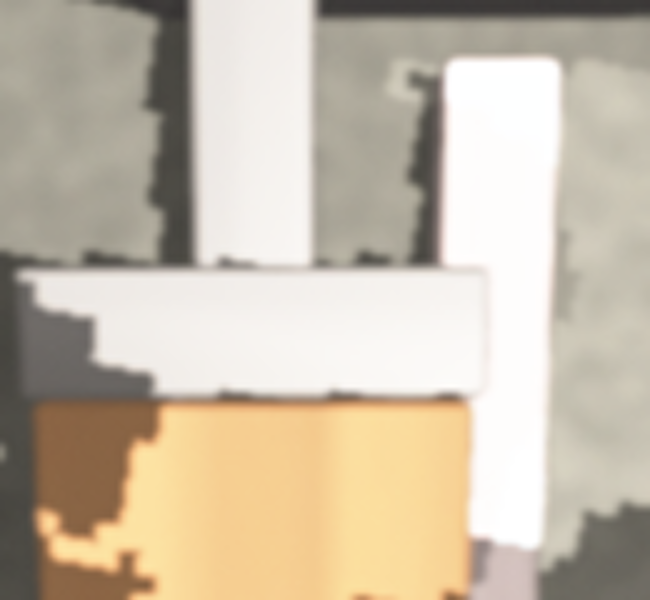

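>>> {"fn": "move_arm", "kwargs": {
  "commands": [
    [-0.25, 0, 0, 0.2, 0],
    [-0.25, 0, 0, 0.2, 0],
    [-0.25, 0, 0, 0.2, 0],
    [-0.25, 0, 0, 0.2, 0],
    [-0.25, 0, 0, 0.2, 0]
  ]
}}

```text
time: 23.35
position: [0.5084, 0.0429, 0.0557]
tool_rot: [0.449, 0.546, -0.449, 0.546]
ft_force: [0.8, 0.2, -0.7]
grip_width: 0.0538
```

```bash
python3 -c "
from h import *
st();c=cam('wrist');save(c,'w11.png',5,(270,50,400,170));st()"
```

```text
t 23.35 jigpos mm [-16.6 -13.   55.7] yaw 0.03 Fjig [ 0.81 -0.   -0.69] w 53.8
t 23.4 jigpos mm [-16.6 -13.2  55.7] yaw 0.03 Fjig [-0.72 -0.96 -1.15] w 54.5
```

View pics/w11.png

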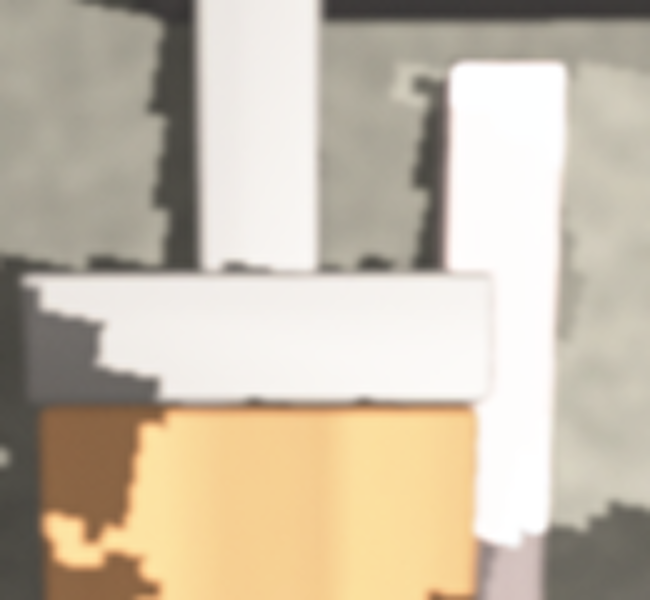

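>>> {"fn": "move_arm", "kwargs": {
  "commands": [
    [-0.25, -10, 0, 0, 0],
    [-0.25, -30, 0, 0, 0],
    [-0.25, -60, 0, 0, 0],
    [0.5, -60, -25, 0, 0],
    [1, -60, -55, 0, 0],
    [1, -60, -55, 0, 0],
    [1, -60, -55, 0, 0],
    [1, -60, -55, 0, 0]
  ],
  "newtons": 40
}}

```text
time: 24.07
position: [0.4556, 0.0318, 0.1165]
tool_rot: [0.45, 0.545, -0.449, 0.547]
ft_force: [0.7, -0.7, 0.1]
grip_width: 0.0289
```

```bash
python3 -c "
from h import *
st();c=cam('wrist');save(c,'w12.png');to(-.065,-.014,.049,0)"
```

```text
t 24.07 jigpos mm [-70.6 -13.8 116.5] yaw 0.0 Fjig [ 0.56 -0.8   0.05] w 28.9
shift [67.3  4.9  0. ] turn 0.02
```

View pics/w12.png

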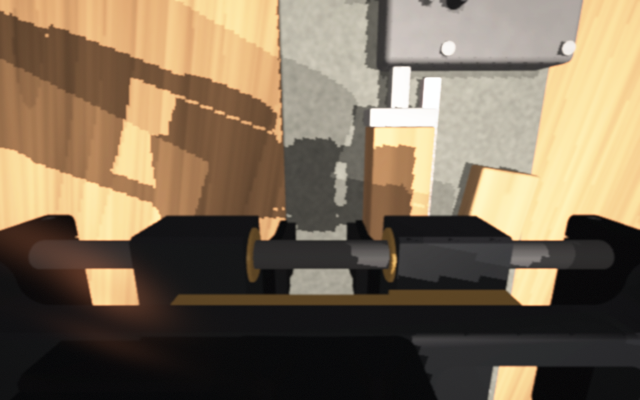

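>>> {"fn": "move_arm", "kwargs": {
  "commands": [
    [1, 0, 4, 0, 0],
    [1, 0, 4, 0, 0],
    [1, 0, 4, 0, 0],
    [1, 0, 4, 0, 0],
    [1, 25, 4, 0, 0],
    [1, 50, 4, 0, 0],
    [1, 66, 4, 0, 0],
    [1, 66, 4, 0, 0]
  ]
}}

```text
time: 24.78
position: [0.457, 0.033, 0.0473]
tool_rot: [0.448, 0.548, -0.45, 0.544]
ft_force: [0.1, 1.0, -0.0]
grip_width: 0.0006
```

>>> {"fn": "move_arm", "kwargs": {
  "commands": [
    [1, 0, 3, 0, 0],
    [1, 0, 6, 0, 0],
    [1, 0, 8, 0, 0],
    [1, 0, 10, 0, 0],
    [1, 0, 11, 0, 0],
    [1, 0, 11, 0, 0]
  ]
}}

```text
time: 25.28
position: [0.4702, 0.0348, 0.0505]
tool_rot: [0.45, 0.545, -0.449, 0.547]
ft_force: [-0.2, 0.3, -0.4]
grip_width: 0.0004
```

```bash
python3 -c "
from h import *
st()"
```

```text
t 25.28 jigpos mm [-55.7 -13.6  50.5] yaw 0.04 Fjig [-0.18  0.3  -0.4 ] w 0.4
```

>>> {"fn": "move_arm", "kwargs": {
  "commands": [
    [1, 0, 1, 0, 0],
    [1, 0, 2, 0, 0],
    [1, 0, 3, 0, 0],
    [1, 0, 3.5, 0, 0],
    [1, 0, 3.5, 0, 0]
  ]
}}

```text
time: 25.7
position: [0.473, 0.0355, 0.0498]
tool_rot: [0.449, 0.546, -0.449, 0.546]
ft_force: [0.2, 0.5, 0.1]
grip_width: 0.0004
```

```bash
python3 -c "
from h import *
st()"
```

```text
t 25.7 jigpos mm [-52.8 -13.5  49.8] yaw 0.03 Fjig [0.28 0.42 0.15] w 0.4
```

>>> {"fn": "move_arm", "kwargs": {
  "commands": [
    [1, 0, 0.5, 0, 0],
    [1, 0, 1, 0, 0],
    [1, 0, 1.5, 0, 0],
    [1, 0, 1.5, 0, 0],
    [1, 0, 1.5, 0, 0]
  ]
}}

```text
time: 26.12
position: [0.4743, 0.0358, 0.0498]
tool_rot: [0.449, 0.546, -0.449, 0.546]
ft_force: [0.9, 0.4, 0.5]
grip_width: 0.0006
```

```bash
python3 -c "
from h import *
st()"
```

```text
t 26.12 jigpos mm [-51.5 -13.4  49.8] yaw 0.03 Fjig [0.99 0.19 0.51] w 0.6
```

>>> {"fn": "move_arm", "kwargs": {
  "commands": [
    [1, 0, 0.4, 0, 0],
    [1, 0, 0.8, 0, 0],
    [1, 0, 1.2, 0, 0],
    [1, 0, 1.2, 0, 0],
    [1, 0, 1.2, 0, 0]
  ]
}}

```text
time: 26.53
position: [0.4755, 0.0361, 0.0498]
tool_rot: [0.449, 0.546, -0.449, 0.546]
ft_force: [0.9, 0.3, 0.7]
grip_width: 0.0005
```

```bash
python3 -c "
from h import *
st()"
```

```text
t 26.53 jigpos mm [-50.2 -13.4  49.8] yaw 0.03 Fjig [0.96 0.15 0.69] w 0.5
```

>>> {"fn": "move_arm", "kwargs": {
  "commands": [
    [1, 0, 0.5, 0, 0],
    [1, 0, 1, 0, 0],
    [1, 0, 1.5, 0, 0],
    [1, 0, 1.5, 0, 0],
    [1, 0, 1.5, 0, 0]
  ]
}}

```text
time: 26.95
position: [0.477, 0.0364, 0.0498]
tool_rot: [0.449, 0.546, -0.449, 0.546]
ft_force: [0.2, -0.5, -0.2]
grip_width: 0.0005
```

```bash
python3 -c "
from h import *
st()"
```

```text
t 26.95 jigpos mm [-48.7 -13.4  49.8] yaw 0.03 Fjig [ 0.06 -0.55 -0.19] w 0.5
```

>>> {"fn": "move_arm", "kwargs": {
  "commands": [
    [1, 0, 0.5, 0, 0],
    [1, 0, 1, 0, 0],
    [1, 0, 1.5, 0, 0],
    [1, 0, 1.5, 0, 0],
    [1, 0, 1.5, 0, 0]
  ]
}}

```text
time: 27.37
position: [0.4782, 0.0366, 0.0498]
tool_rot: [0.449, 0.546, -0.449, 0.546]
ft_force: [-0.4, -0.1, 1.1]
grip_width: 0.0005
```

```bash
python3 -c "
from h import *
st();c=cam('wrist');save(c,'w13.png')"
```

```text
t 27.37 jigpos mm [-47.4 -13.4  49.8] yaw 0.03 Fjig [-0.45  0.    1.12] w 0.5
```

View pics/w13.png

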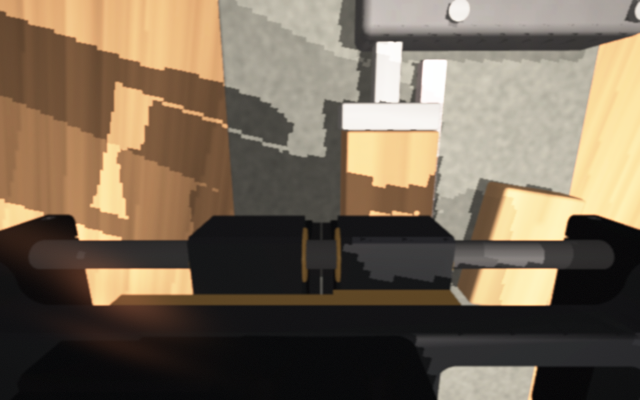

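>>> {"fn": "move_arm", "kwargs": {
  "commands": [
    [1, 0, 0.4, 0, 0],
    [1, 0, 0.8, 0, 0],
    [1, 0, 1, 0, 0],
    [1, 0, 1, 0, 0]
  ]
}}

```text
time: 27.75
position: [0.4784, 0.0368, 0.0498]
tool_rot: [0.449, 0.547, -0.45, 0.546]
ft_force: [-2.9, -2.8, 1.7]
grip_width: 0.0003
```

```bash
python3 -c "
from h import *
st()"
```

```text
t 27.75 jigpos mm [-47.2 -13.3  49.8] yaw 0.04 Fjig [-3.34 -2.17  1.72] w 0.3
```

>>> {"fn": "move_arm", "kwargs": {
  "commands": [
    [1, 0, -3, 0, 0],
    [1, 0, -12, 0, 0],
    [1, -25, -16, 0, 0],
    [1, -65, -16, 0, 0],
    [1, -105, -16, 10, 0],
    [1, -140, -16, 20, 0],
    [1, -160, -16, 30, 0],
    [1, -160, -16, 30, 0]
  ]
}}

```text
time: 28.42
position: [0.473, 0.0025, 0.2143]
tool_rot: [0.452, 0.542, -0.448, 0.55]
ft_force: [0.4, -0.2, -0.3]
grip_width: 0.0002
```

```bash
python3 -c "
from h import *
import pickle
st();c=cam('wrist');save(c,'w14.png')
pickle.dump({k:c[k] for k in ('image','fx','fy','cx','cy','Rm','o')},open('w14.pkl','wb'))
save(c,'w14z.png',5,(300,50,430,170))
c=cam('side');save(c,'s14.png',5,(260,190,380,300));st()"
```

```text
t 28.42 jigpos mm [-59.1 -45.9 214.3] yaw -0.04 Fjig [ 0.33 -0.25 -0.31] w 0.2
t 28.52 jigpos mm [-62.3 -43.6 210.2] yaw -0.03 Fjig [-0.33  0.69 -0.5 ] w 0.5
```

View pics/w14.png

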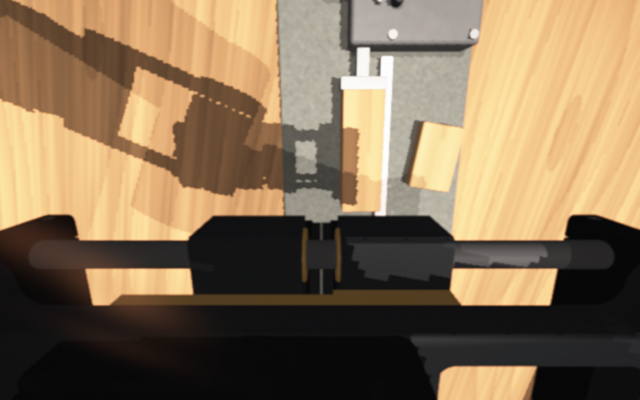

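View pics/s14.png

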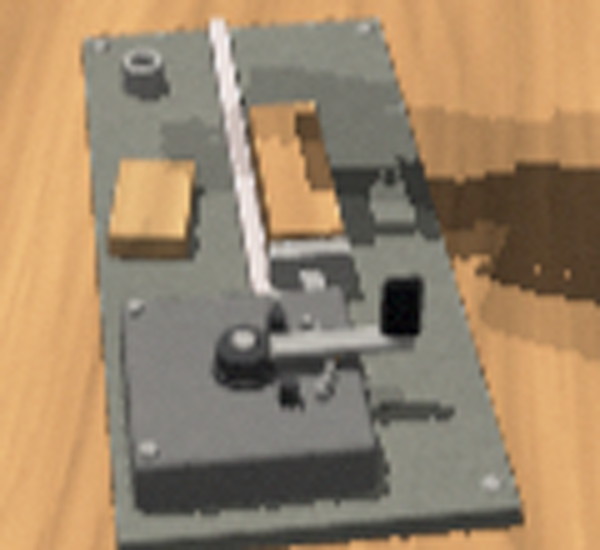

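```bash
python3 -c "
from h import *
import pickle
c=cam('side')
for k in (2,3,4):
  x,y,a=lev(k*NT,0); print(k,proj(c,J(JP,[x,y,.0845])).round(1))
w=cam('wrist')
save(w,'w15.png',5,(320,40,440,160));save(w,'w15b.png',5,(320,110,440,230))
pickle.dump({k:w[k] for k in ('image','fx','fy','cx','cy','Rm','o')},open('w14.pkl','wb'));st()"
```

```text
2 [[340.4 254. ]]
3 [[339.9 250.3]]
4 [[338.5 246.7]]
t 28.62 jigpos mm [-63.6 -42.6 208.5] yaw 0.02 Fjig [-0.45  0.98 -0.11] w 0.6
```

View pics/w15.png

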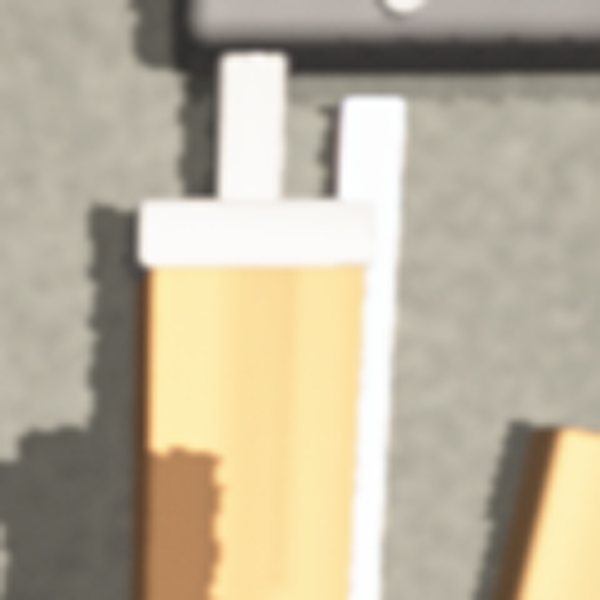

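View pics/w15b.png

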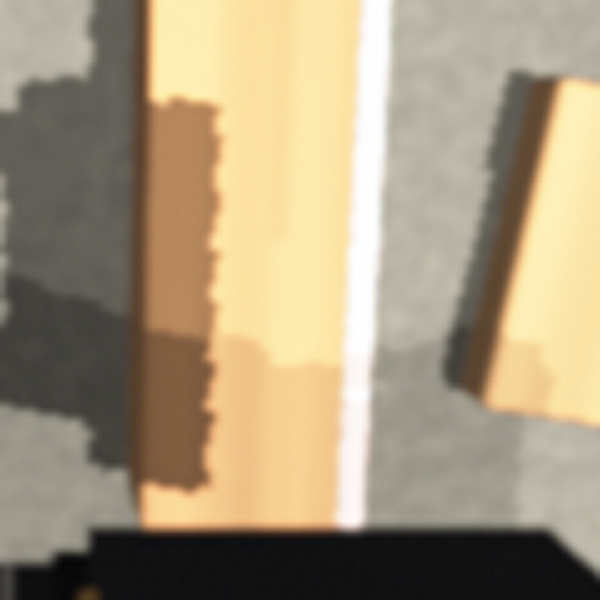

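```bash
python3 -c "
from h import *
import pickle
c=pickle.load(open('w14.pkl','rb'));T=jigT(JP)
def inj(uv,z): return ((ray(c,uv,z)-T[:3,3])@T[:3,:3]*1000).round(1)[:,:2].tolist()
A=lambda u,v:(320+u/5-.4,40+v/5-.4);B=lambda u,v:(320+u/5-.4,110+v/5-.4)
print('stop edge',inj([A(142,265),A(370,265)],.049))
print('blank end',inj([A(150,266),A(363,266)],.055),'right side',inj([A(363,280),B(336,520)],.055),'left',inj([A(150,280),B(142,510)],.055))
print('fence hidden/right edge',inj([A(405,120),B(365,500)],.025))
"
```

```text
stop edge [[-38.0, 48.3], [4.8, 48.3]]
blank end [[-37.0, 47.7], [2.1, 47.6]] right side [[2.3, 45.2], [3.3, -68.6]] left [[-37.0, 45.2], [-36.0, -66.5]]
fence hidden/right edge [[15.6, 77.8], [16.4, -73.3]]
```

```bash
python3 -c "
from h import *
st();print(robot.hand_in())"
```

```text
t 28.62 jigpos mm [-63.6 -42.6 208.5] yaw 0.02 Fjig [-0.45  0.98 -0.11] w 0.6
the job is handed in; nothing more can be done
None
```

The job is handed in at about 29 s, with the lever in the third notch and the blank against both the fence and the stop.

- **Lever:** It started in the fifth notch. I pushed it back with the closed fingers and held it against home at about 14 N. I then clicked it forward three notches, pausing at least half a second in each. The last side picture has the tab where the third notch should put it, within about 1 px.
- **Blank:** I held it with a light 5 N grip and turned it square. It met the fence at about 5 N, with its centre line at x −16 mm as expected. I slid it along until the end met the stop at about 4.8 N, then let go. A later nudge of about 3 N moved it only about 0.2 mm, so it was already seated.
- **Last checks:**
  - The stop face measured 46.8 mm before the blank came up, against 46 mm nominal.
  - In the final picture the blank is parallel to the fence within about 0.2°, and its end is flush with the stop within the measuring error.
  - The final picture put the stop edge at 48.3 mm and the blank end at 47.7 mm. I take this as camera error of about 2 mm.
- **Unconfirmed:** During the slide I felt about 2.8 N while a 2 mm gap to the stop still showed. I took it as friction on the fence, eased off sideways and carried on. I did not touch the blank's end again after letting go, so the contact there rests on the pictures.

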